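# Empty the ball chute into the mill jar and nest it on its mate

## Robot

A 6-joint arm with a two-finger parallel gripper is mounted at the origin on the work surface. World frame = base frame: x ahead of the robot, y to its left, z up, the work surface at z = 0. Lengths are in m, angles in rad, forces in N, time in s.
With the tool pointing down it reaches from about 0.35 to 0.775 m from the base axis. Payload 5.5 kg.
Tool frame: the origin (TCP) lies at the very end of the fingers, on their centre line; the grasp point (between the pads) lies 19 mm behind it (env.grip_depth is the distance from the TCP to the grasp point, in m); z points along the fingers, y is the direction in which the jaws open and shut (so a half turn about z gives the same grasp; the last joint's range is limited). The gripper opens to 85 mm and grips with 20 to 120 N. Pads are 22 mm wide; open, the fingers measure 114 mm over their backs; the gripper's body (76 mm by 85 mm) begins 54 mm behind the grasp point. The pads swing forward as they close: fully open they stand 13 mm farther back than shut.
Start: joints at [-1.27, 0.313, 0.046, 1.304, 0, 1.431], TCP at [0.245, -0.52, 0.231] pointing down, gripper open.
Joint ranges: [-2.76, 2.76], [-0.86, 1.69], [-1.03, 1.26], [-2.2, 2.34], [-1.47, 1.5], [-3.14, 3.14]. Speed limits (rad/s): [2.57, 2.57, 3.14, 3.14, 3.14, 3.14].

## Interface

Orientations are given as a unit quaternion [w, x, y, z].
In Python, from workcell import env gives the robot as it stands.
- The arm moves only by the tool step_arm, never from a script. Its argument "series" is a list of rows, each a list of 3 entries, a list of its own where there are three numbers: the shift along the world's x, y, z in cm, then the turn about the world's z in rad, then the closure in counts, from 0 (fully open) to 255 (shut). A call has 1 to 5 rows; each row is the pose to reach, as a shift and turn from the pose measured when the call began; what a row does not reach only later rows make up. A row lasts 1/8 s, in which the tool goes at most 62.5 mm and 10.7 degrees, less where a joint would pass 70% of its speed; a pose out of reach is approached as far as the arm can. A call with a gripper value outside its range is refused whole. The fingers move at their own pace and stop on an object; "newtons" is the grip in N (left out, the last holds). Time passes only in rows, so rows that repeat a pose let the fingers close. It gives the time, the measured TCP pose, the force and the opening at its end, in the units of the state.
- env.get_state(): the state, without advancing time (a new reading comes with each control period).
- env.read_camera(name): name is "scene" or "top"; returns a dict with "frame" (420x560x3 uint8, red, green, blue), "vertical_fov" (degrees; the focal length in pixels is half the picture's height over the tangent of half this angle, whatever the lens; pixels are square), "cx", "cy" (the principal point, pixels), "dist_coeffs" ([k1, k2, p1, p2, k3] as OpenCV has them; the pictures are not rectified), "camera_from_world" (4x4, takes a point from world to camera coordinates). Camera axes: x right, y down, z forward; pixel columns grow to the right and rows downward; lengths in m; the calibration is good to about 2 mm. A picture is of the moment at which its call begins. There is no depth.
- env.hand_in(): hands the job in, once; it reports no verdict.
The state is a dict: "clock": time; "joint_pos": joint angles; "qvel": joint speeds; "tau": joint torques, N m; "tcp_pos": TCP position; "orientation": TCP orientation; "wrist_force": force on the tool from outside, world axes, zero at the start; "ft_torque": the same for the moment, N m; "finger_gap": finger opening in m.
Only numpy, scipy, OpenCV 4.12 (cv2) and the standard library are available. Lean on these libraries where they do the work, as an engineer would, in place of code of your own. Each camera call takes 0.05 s, during which the arm holds its last target.

## Task

Pick up the aluminium V-chute by its upright black fin and tip its four ceramic grinding balls into the open steel jar. Then lay the empty chute down into the plain V-trough waiting in the other cradle: lower it in rather than dropping it, nested fully home with the legs lying on the trough's legs and the ends flush (it may face either way). Leave the trough in its cradle, the jar standing, and the petri dishes and the carton where they are.

Things in the scene. Friction and masses are not known exactly. Their poses are not given: they have to be found in the camera images.
- chute_grip (a point): grip point of the loose chute (0.2 kg): centre of the free upper part of its black fin, which is 10 mm thick (y), 45 mm long (x), top 22 mm above here. The chute is a 90 degree aluminium angle lying as an open V, 150 mm long, legs 45 x 4 mm, 64 mm wide over its rims, which are 25 mm below here. x: along it to its open mouth; z: up out of the V; y: across
- chute_mid (a point): the chute's outer bottom edge (outside of the V's corner) at mid-length; axes as chute_grip. From here: grip point (-50, 0, +60) mm, mouth end x = +75, back end x = -75; fin from x = -75 to -30, its top at z = 82. It starts level in a cradle, this edge 22 mm above the table
- chute_mouth (a point): middle of the chute's mouth end, on the V's inner bottom line, (75, 0, 5.7) mm from chute_mid; same axes. A lip 4 mm thick and 5 mm high crosses the V here and holds the balls until the mouth is tipped about 25 degrees down; at 35 to 45 degrees, tipped slowly, they roll out one after another
- trough_mid (a point): the plain aluminium trough (same 90 degree angle section, 150 mm long, legs 45 x 4 mm, no fin and no lip, loose, 0.15 kg): its outer bottom edge at mid-length, 22 mm above the table as it rests in its cradle; x along its length, z up out of the V. With a chute nested in it, chute_mid lies 5.7 mm above this point
- rest_vee (a point): bottom of the V of the fixed grey cradle that holds the chute at the start, 22 mm above the table, mid-length; x along the V. Base 120 x 70 mm, two V-shaped supports, 45 mm high
- cradle_vee (a point): the same for the second, identical fixed grey cradle, which holds the plain trough
- jar_rim (a point): centre of the mouth of the open steel jar, at rim height: round, straight-walled, 84 mm outside diameter, 74 mm opening, 75 mm high, 0.7 kg, loose, standing on the table; z up
- ball0_center (a point): centre of a white ceramic ball of 20 mm diameter, 14 g; all four start in the chute between its fin and its lip
- ball1_center (a point): centre of a white ceramic ball of 20 mm diameter, 14 g; all four start in the chute between its fin and its lip
- ball2_center (a point): centre of a white ceramic ball of 20 mm diameter, 14 g; all four start in the chute between its fin and its lip
- ball3_center (a point): centre of a white ceramic ball of 20 mm diameter, 14 g; all four start in the chute between its fin and its lip
- dishes_mid (a point): bystander: centre of a stack of two petri dishes, 94 mm across, 31 mm high
- carton_mid (a point): bystander: centre of a pale carton, 70 x 120 x 60 mm high

How it is judged:
By the outcome, as a careful person would: the job done as asked, in the order asked, and still so for the second after the job is handed in, with the robot touching nothing.
It also fails if it takes over 72 s, if anything falls off the work surface, if the arm or the gripper's body presses on something with over 40 N, if the wrist force passes 120 N, or if a joint passes its speed limit or range.

## Working session

There is one attempt and no reset: what is moved stays moved. The work goes in short steps, Python scripts to look and compute and a tool call to move; the robot and the scene stay as the last step left them, time stands still between calls to the robot, and variables do not carry over. Pictures are saved under pics/ and viewed, and the job is handed in when it is done.

Besides the shell and the picture viewer there is one more tool, called after ">>>" as name([rows], argument=value, ...), one row to a line, values as JSON. step_arm: Moves the arm, as the interface text tells. Its arguments: {"type":"object","properties":{"series":{"type":"array"},"newtons":{"type":"number"}},"required":["series"]}

```bash
mkdir -p pics; ls -la; python3 - <<'E'
from workcell import env
import cv2
print(env.get_state()); print(env.grip_depth)
for n in ("scene","top"):
    d=env.read_camera(n); cv2.imwrite(f"pics/{n}0.png",cv2.resize(d["frame"][:,:,::-1],(784,588),interpolation=cv2.INTER_CUBIC))
    print(n,d["vertical_fov"],d["cx"],d["cy"],d["dist_coeffs"],d["camera_from_world"])
E
```

```text
total 12
drwxr-xr-x  3 agent agent 4096 Dec  7 15:33 .
drwxr-xr-x 23 root  root  4096 Dec  7 15:33 ..
drwxr-xr-x  2 agent agent 4096 Dec  7 15:33 pics
{'clock': 0.0, 'joint_pos': array([-1.26959986e+00,  3.14006288e-01,  4.49330779e-02,  1.30362730e+00,
        2.20418865e-05,  1.43122007e+00]), 'qvel': array([-2.27696860e-03, -7.87399770e-04,  6.67999358e-04, -2.69100374e-03,
       -2.01639891e-04,  7.03459193e-05]), 'tau': array([ 1.31226356e-03, -4.80631256e+01,  2.98530471e+01,  1.93077052e-02,
        1.33823496e-04, -1.21740919e-05]), 'tcp_pos': array([ 0.24516366, -0.51951306,  0.23038679]), 'orientation': array([-9.49872175e-04,  9.75812620e-01,  2.18606549e-01, -6.58697705e-05]), 'wrist_force': array([-0.89693412,  0.03444957,  0.57360751]), 'ft_torque': array([-0.06375957, -0.01634992,  0.02084504]), 'finger_gap': 0.08546976882764552}
0.0187
scene 48.323359434123624 284.74535090337986 209.05623074033016 [-0.14610495  0.          0.          0.          0.        ] [[-0.54470791  0.8385603   0.01048385  0.30861092]
 [ 0.67743169  0.44734314 -0.58392673 -0.33778744]
 [-0.49434766 -0.31096742 -0.81173867  1.64392155]
 [ 0.          0.          0.          1.        ]]
top 52.022182936317535 281.25306729518746 212.77260923865458 [0.02378053 0.         0.         0.         0.        ] [[ 0.01902539 -0.99971261  0.01458542 -0.0239116 ]
 [-0.98193573 -0.02142989 -0.1879973   0.58527363]
 [ 0.18825584 -0.01074522 -0.98206124  0.8972364 ]
 [ 0.          0.          0.          1.        ]]
```

View pics/scene0.png

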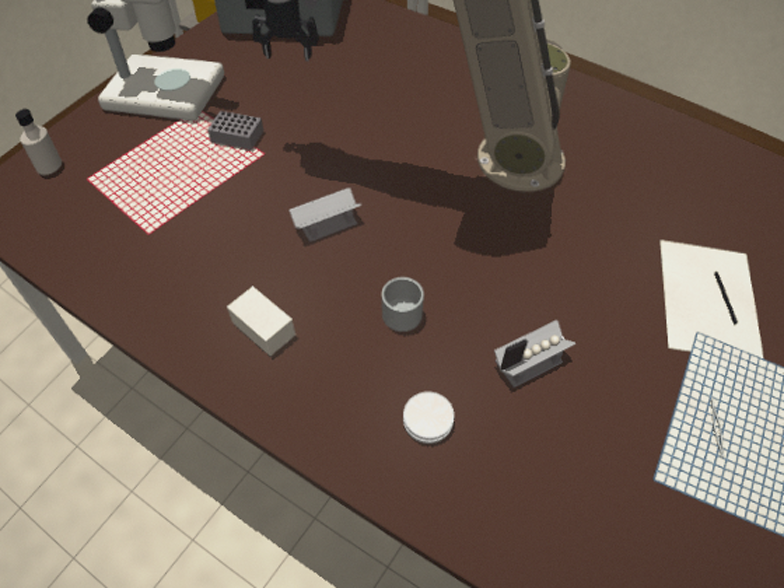

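View pics/top0.png

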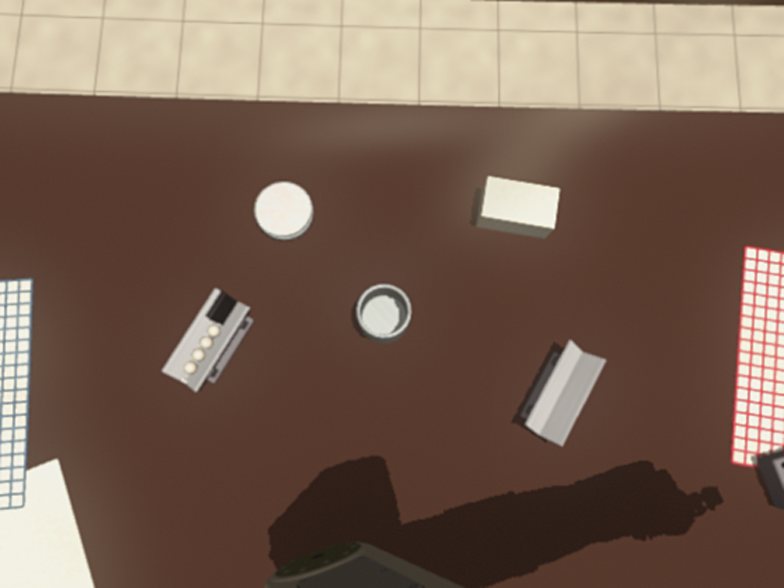

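```bash
cat > h.py <<'E'
import numpy as np, cv2
from workcell import env
def cam(n):
    d=env.read_camera(n); f=d["frame"].shape[0]/2/np.tan(np.radians(d["vertical_fov"]/2))
    K=np.array([[f,0,d["cx"]],[0,f,d["cy"]],[0,0,1]]); return d["frame"],K,np.array(d["dist_coeffs"],float),np.array(d["camera_from_world"])
def proj(P,K,D,T):
    return cv2.projectPoints(np.atleast_2d(np.array(P,float)),cv2.Rodrigues(T[:3,:3])[0],T[:3,3],K,D)[0].reshape(-1,2)
def ray_z(uv,z,K,D,T):
    uv=np.atleast_2d(np.array(uv,float)); n=cv2.undistortPoints(uv.reshape(-1,1,2),K,D).reshape(-1,2)
    R=T[:3,:3]; c=-R.T@T[:3,3]; d=np.c_[n,np.ones(len(n))]@R
    z=np.broadcast_to(z,len(d)); return c+d*((z-c[2])/d[:,2])[:,None]
def tri(obs): # obs list of (uv,K,D,T)
    A=[];b=[]
    for uv,K,D,T in obs:
        n=cv2.undistortPoints(np.array(uv,float).reshape(1,1,2),K,D).reshape(2); R=T[:3,:3]; c=-R.T@T[:3,3]
        d=R.T@np.r_[n,1]; d/=np.linalg.norm(d); M=np.eye(3)-np.outer(d,d); A.append(M); b.append(M@c)
    return np.linalg.lstsq(np.vstack(A),np.hstack(b),rcond=None)[0]
E
python3 - <<'E'
from h import *
s=cam("scene")[0]; t=cam("top")[0]
def crop(im,x,y,w,h,k): return cv2.resize(im[y:y+h,x:x+w,::-1],(w*k,h*k),interpolation=cv2.INTER_CUBIC)
cv2.imwrite("pics/c1.png",np.hstack([crop(t,105,195,95,95,4),crop(s,340,220,95,95,4)]))
cv2.imwrite("pics/c2.png",np.hstack([crop(t,355,230,95,95,4),crop(s,190,120,95,95,4)]))
cv2.imwrite("pics/c3.png",np.hstack([crop(t,235,180,95,95,4),crop(s,240,180,95,95,4)]))
E
```

```text
(no output)
```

View pics/c1.png

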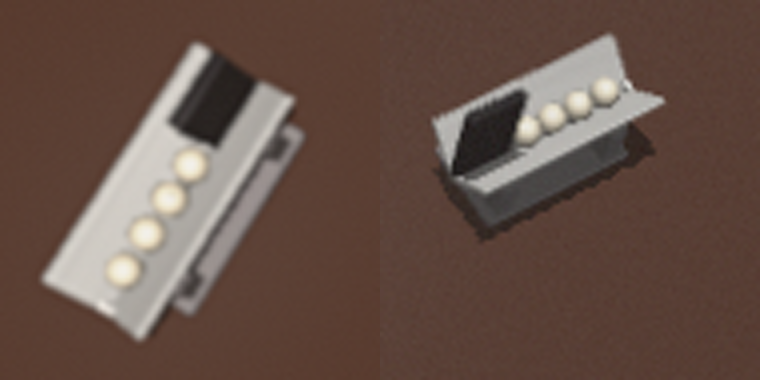

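View pics/c2.png

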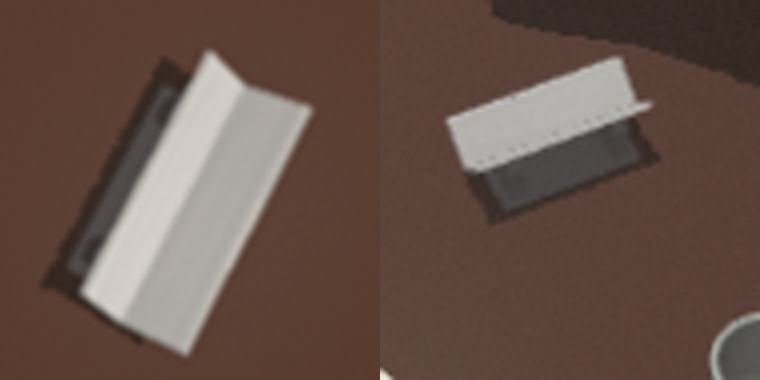

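View pics/c3.png

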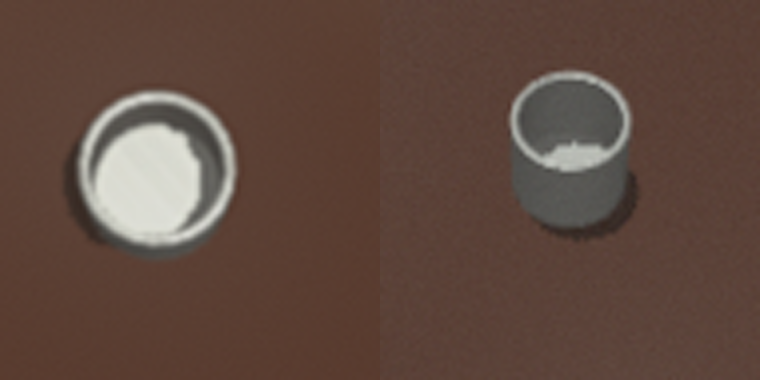

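```bash
cat > fit.py <<'E'
from h import *
from scipy.optimize import least_squares
_,*S=cam("scene"); _,*T=cam("top")
def cc(p,o): return (np.array(p,float)+.5)/4-.5+np.array(o)
def fit(name,obs,x0):
    # obs: (cam, uv, local xyz rel chute_mid at z=0.022)
    def world(p,L): c,s=np.cos(p[2]),np.sin(p[2]); return np.array([p[0]+c*L[0]-s*L[1],p[1]+s*L[0]+c*L[1],.022+L[2]])
    def r(p): return np.concatenate([proj(world(p,L),*C)[0]-uv for C,uv,L in obs])
    s=least_squares(r,x0,loss="soft_l1"); print(name,s.x.round(4)); print(r(s.x).round(1).reshape(-1,2).tolist())
w,h=.0305,.0332
to=(105,195);so=(340,220)
fit("chute",[(T,cc((200,42),to),(-.075,-w,h)),(T,cc((295,98),to),(-.075,w,h)),(T,cc((42,278),to),(.075,-w,h)),(T,cc((140,340),to),(.075,w,h)),
 (S,cc((53,120),so),(-.075,w,h)),(S,cc((232,35),so),(.075,w,h)),(S,cc((284,98),so),(.075,-w,h)),(S,cc((107,193),so),(-.075,-w,h))],[.5,.2,2.5]) if 0 else None
# left/right: mouth heading toward robot (-x,+y): left of heading is -x,-y side
fit("chute",[(T,cc((200,42),to),(-.075,-w,h)),(T,cc((295,98),to),(-.075,w,h)),(T,cc((42,278),to),(.075,-w,h)),(T,cc((140,340),to),(.075,w,h)),
 (S,cc((53,120),so),(-.075,w,h)),(S,cc((232,35),so),(.075,w,h)),(S,cc((284,98),so),(.075,-w,h)),(S,cc((107,193),so),(-.075,-w,h))],[.45,.25,2.6])
to=(355,230);so=(190,120)
fit("trough",[(T,cc((208,50),to),(-.075,-w,h)),(T,cc((313,107),to),(-.075,w,h)),(T,cc((82,292),to),(.075,-w,h)),(T,cc((187,355),to),(.075,w,h)),
 (S,cc((66,120),so),(-.075,w,h)),(S,cc((240,57),so),(.075,w,h)),(S,cc((272,103),so),(.075,-w,h)),(S,cc((87,170),so),(-.075,-w,h))],[.45,-.25,2.6])
# balls
for uv in [(190,165),(168,198),(146,234),(122,270)]: print(ray_z(cc(uv,(105,195)),.022+.0057+.01414,*T).round(4))
# jar
th=np.linspace(0,2*np.pi,13)[:-1]
tr=tri([(cc((157,170),(235,180)),*T),(cc((570,121),(240,180))-[95,0],*S)]); print("jar tri",tr.round(4))
print(ray_z(cc((157,170),(235,180)),.075,*T),ray_z(cc((190,121),(240,180)),.075,*S))
for C,u in((T,(157,170)),):
  pass
print("dish",ray_z([(284/1.4,210/1.4)],.031,*T), ray_z([(429/1.4,415/1.4)],.031,*S),"carton",ray_z([(523/1.4,202/1.4)],.06,*T))
print("fin",tri([(cc((215,98),(105,195)),*T),(cc((505,118),(340,220))-[95,0],*S)]))
E
python3 fit.py
```

```text
chute [0.5152 0.2787 2.6346]
[[-0.5, 0.6], [-0.8, 0.3], [0.2, 0.6], [-0.4, -0.5], [-0.5, 0.3], [-0.3, -0.1], [-0.3, 0.6], [-1.5, -0.3]]
trough [ 0.4452 -0.2794  2.6331]
[[0.6, 0.3], [-0.6, 0.2], [0.2, 0.3], [-0.5, -0.6], [-0.4, -0.2], [-0.7, -0.3], [-0.5, 0.4], [1.8, 0.2]]
[[0.5301 0.2722 0.0418]]
[[0.5116 0.2828 0.0418]]
[[0.4916 0.2932 0.0418]]
[[0.4717 0.3045 0.0418]]
jar tri [0.5616 0.0038 0.072 ]
[[0.56103531 0.00378676 0.075     ]] [[0.56340078 0.00490786 0.075     ]]
dish [[0.73517705 0.17311566 0.031     ]] [[0.73937702 0.17839546 0.031     ]] carton [[ 0.74813774 -0.2190616   0.06      ]]
fin [0.55800317 0.25518222 0.08444115]
```

>>> step_arm([
  [[2.2, 5.5, 0], 0.17, 0],
  [[4.4, 11, 0], 0.34, 0],
  [[6.6, 16.5, 0], 0.51, 0],
  [[8.8, 22, 0], 0.68, 50],
  [[11, 27.5, 0], 0.85, 100],
], newtons=40)

```text
clock: 0.92
tcp_pos: [0.3557, -0.2432, 0.2312]
orientation: [0.0, 0.797, 0.604, 0.0]
wrist_force: [0.3, 0.1, 0.3]
finger_gap: 0.0524
```

>>> step_arm([
  [[2.3, 5.6, 0], 0.17, 100],
  [[4.6, 11.2, 0], 0.34, 100],
  [[6.9, 16.8, 0], 0.51, 100],
  [[9.2, 22.4, 0], 0.68, 100],
  [[11.5, 28, 0], 0.84, 100],
])

```text
clock: 1.55
tcp_pos: [0.4712, 0.0388, 0.2314]
orientation: [0.001, 0.48, 0.878, 0.0]
wrist_force: [1.4, -1.7, 0.7]
finger_gap: 0.0518
```

>>> step_arm([
  [[2.3, 5.6, 0], 0.17, 100],
  [[4.6, 11.1, 0], 0.33, 100],
  [[7.0, 17.0, -4], 0.4, 100],
  [[8.6, 21.4, -8], 0.49, 100],
  [[8.8, 21.7, -10], 0.49, 100],
])

```text
clock: 2.17
tcp_pos: [0.5591, 0.2585, 0.129]
orientation: [-0.0, 0.25, 0.968, 0.0]
wrist_force: [-0.4, -0.2, -0.0]
finger_gap: 0.0517
```

```bash
cat > st.py <<'E'
from h import *
s=env.get_state(); q=s["orientation"]
from scipy.spatial.transform import Rotation as Ro
R=Ro.from_quat(np.r_[q[1:],q[0]]).as_matrix()
print(s["clock"],s["tcp_pos"].round(4),"yaw",np.arctan2(R[1,0],R[0,0]).round(4),"z",R[:,2].round(4),"F",s["wrist_force"].round(2),"M",s["ft_torque"].round(3),"gap",round(s["finger_gap"],5),"q",s["joint_pos"].round(3))
E
python3 st.py
```

```text
2.175 [0.5591 0.2585 0.129 ] yaw 2.6353 z [-0.e+00  3.e-04 -1.e+00] F [-0.43 -0.22 -0.04] M [-0.072  0.02   0.049] gap 0.05174 q [ 0.303  0.437 -0.026  1.108  0.     0.809]
```

>>> step_arm([
  [[0, -0.4, -2.2], 0, 100],
  [[0, -0.4, -4.4], 0, 100],
  [[0, -0.4, -6.5], 0, 100],
  [[0, -0.4, -6.5], 0, 180],
  [[0, -0.4, -6.5], 0, 255],
], newtons=40)

```text
clock: 2.8
tcp_pos: [0.5596, 0.2546, 0.0648]
orientation: [0.0, 0.25, 0.968, 0.0]
wrist_force: [-0.3, -0.0, 0.3]
finger_gap: 0.0157
```

>>> step_arm([
  [[0, 0, 0], 0, 255],
  [[0, 0, 0], 0, 255],
  [[0, 0, 0], 0, 255],
])

```text
clock: 3.18
tcp_pos: [0.5601, 0.2547, 0.0656]
orientation: [0.001, 0.25, 0.968, 0.001]
wrist_force: [0.1, -0.9, 1.3]
finger_gap: 0.0095
```

```bash
python3 st.py
```

```text
3.175 [0.5601 0.2547 0.0656] yaw 2.6352 z [ 2.2e-03  9.0e-04 -1.0e+00] F [ 0.12 -0.87  1.35] M [-0.1   -0.029  0.025] gap 0.00947 q [ 0.296  0.482 -0.121  0.965  0.     0.803]
```

>>> step_arm([
  [[0, 0, 0.5], 0, 255],
  [[0, 0, 1.2], 0, 255],
  [[0, 0, 2], 0, 255],
  [[0, 0, 3], 0, 255],
  [[0, 0, 4], 0, 255],
], newtons=60)

```text
clock: 3.8
tcp_pos: [0.5602, 0.2548, 0.1064]
orientation: [0.001, 0.25, 0.968, 0.001]
wrist_force: [0.3, -0.4, -2.5]
finger_gap: 0.0092
```

```bash
python3 st.py; cat > pic.py <<'E'
import sys
from h import *
# pic.py name tx ty sx sy w
n=sys.argv[1]; tx,ty,sx,sy,w=map(int,sys.argv[2:7]); k=max(1,390//w)
def crop(im,x,y): return cv2.resize(im[y:y+w,x:x+w,::-1],(w*k,w*k),interpolation=cv2.INTER_CUBIC)
cv2.imwrite(f"pics/{n}.png",np.hstack([crop(cam("top")[0],tx,ty),crop(cam("scene")[0],sx,sy)]))
E
python3 pic.py lift 80 160 320 180 130
```

```text
3.8 [0.5602 0.2548 0.1064] yaw 2.6352 z [ 0.0024  0.001  -1.    ] F [ 0.31 -0.43 -2.46] M [-0.03  -0.019  0.014] gap 0.00917 q [ 0.296  0.449 -0.065  1.054  0.     0.803]
```

View pics/lift.png

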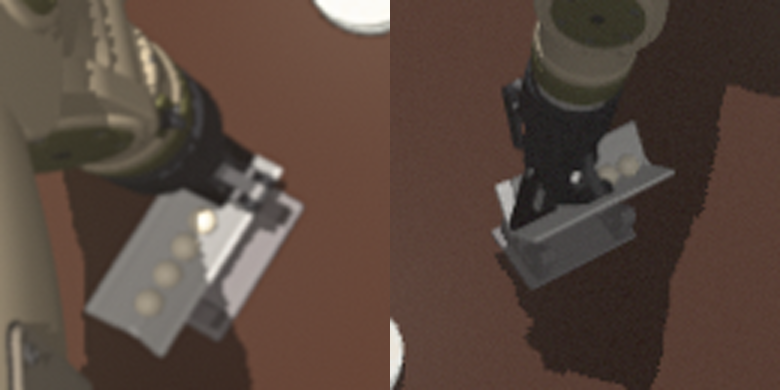

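>>> step_arm([
  [[0, 0, 2.5], 0, 255],
  [[0.2, -0.7, 5], 0, 255],
  [[0.6, -2.3, 7.5], 0, 255],
  [[1.3, -5, 9], 0, 255],
  [[2.0, -7.8, 9], 0, 255],
])

```text
clock: 4.53
tcp_pos: [0.5822, 0.1767, 0.1991]
orientation: [0.004, 0.25, 0.968, 0.002]
wrist_force: [0.8, 1.3, -3.6]
finger_gap: 0.0093
```

>>> step_arm([
  [[0.8, -3, 0], 0, 255],
  [[1.6, -6, 0], 0, 255],
  [[2.4, -9, 0], 0, 255],
  [[3.2, -12, 0], 0, 255],
  [[3.9, -15, 0], 0, 255],
])

```text
clock: 5.15
tcp_pos: [0.6213, 0.0257, 0.1988]
orientation: [0.003, 0.25, 0.968, 0.002]
wrist_force: [0.3, -0.3, -3.1]
finger_gap: 0.009
```

```bash
python3 st.py
```

```text
5.15 [0.6213 0.0257 0.1988] yaw 2.6359 z [ 0.0077  0.0023 -1.    ] F [ 0.33 -0.29 -3.15] M [-0.04  -0.146 -0.031] gap 0.00902 q [-0.089  0.408  0.104  1.259  0.003  0.417]
```

>>> step_arm([
  [[0.6, -2.5, 0], 0, 255],
  [[1.1, -4.7, -0.2], 0, 255],
  [[1.4, -6.0, -0.3], 0, 255],
  [[1.5, -6.3, -0.3], 0, 255],
  [[1.5, -6.3, -0.3], 0, 255],
])

```text
clock: 5.78
tcp_pos: [0.6362, -0.0368, 0.1958]
orientation: [0.003, 0.25, 0.968, 0.002]
wrist_force: [-0.8, -0.4, -2.4]
finger_gap: 0.0092
```

```bash
python3 st.py;python3 pic.py jar 215 160 220 120 130
```

```text
5.775 [ 0.6362 -0.0368  0.1958] yaw 2.6362 z [ 0.0075  0.0028 -1.    ] F [-0.8  -0.38 -2.4 ] M [-0.066 -0.083 -0.005] gap 0.00922 q [-0.186  0.44   0.146  1.269  0.004  0.32 ]
```

View pics/jar.png

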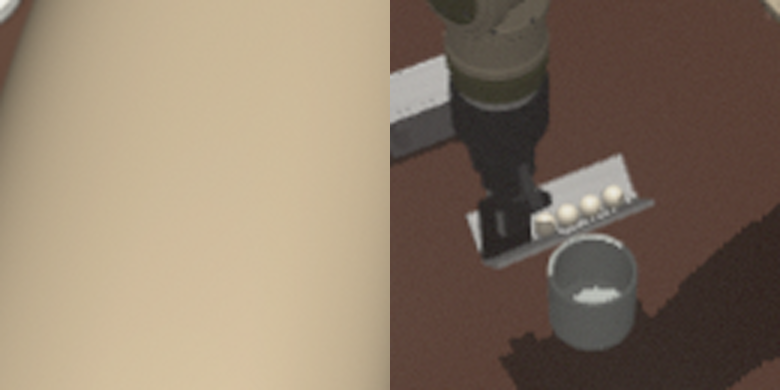

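>>> step_arm([
  [[0, 0, 0], 0, 255],
  [[0, 0, 0], 0, 255],
], newtons=20)

```text
clock: 6.12
tcp_pos: [0.6361, -0.0358, 0.1961]
orientation: [0.003, 0.249, 0.968, 0.002]
wrist_force: [-0.3, 0.7, -3.0]
finger_gap: 0.009
```

```bash
python3 st.py;python3 pic.py jar2 215 160 220 120 130
```

```text
6.125 [ 0.6361 -0.0358  0.1961] yaw 2.6377 z [ 0.0078  0.0027 -1.    ] F [-0.32  0.72 -3.  ] M [-0.058 -0.053 -0.031] gap 0.00898 q [-0.184  0.44   0.145  1.269  0.004  0.32 ]
```

View pics/jar2.png

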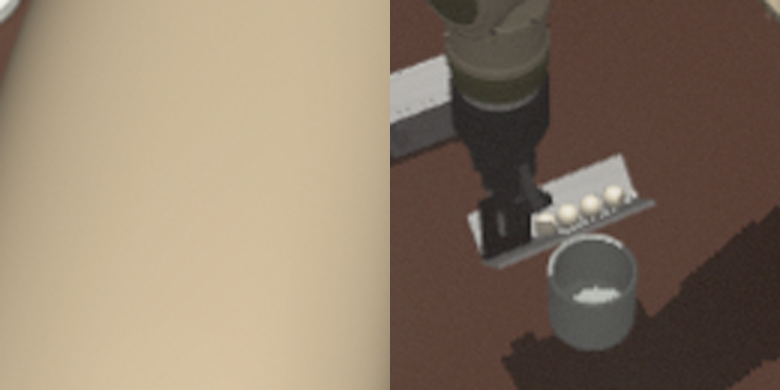

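>>> step_arm([
  [[1, -0.6, 0], 0, 255],
  [[2.2, -1.3, -1], 0, 255],
  [[3.4, -2, -2.5], 0, 255],
  [[4.3, -2.5, -4], 0, 255],
  [[4.3, -2.5, -5], 0, 255],
], newtons=40)

```text
clock: 6.85
tcp_pos: [0.679, -0.0616, 0.1433]
orientation: [0.002, 0.25, 0.968, 0.002]
wrist_force: [-0.2, 0.5, -3.2]
finger_gap: 0.0096
```

```bash
python3 st.py;python3 pic.py jar3 215 160 220 120 130
```

```text
6.85 [ 0.679  -0.0616  0.1433] yaw 2.6366 z [ 0.0052  0.0032 -1.    ] F [-0.18  0.51 -3.23] M [ 0.031 -0.085 -0.005] gap 0.00958 q [-0.21   0.552  0.196  1.21   0.004  0.295]
```

View pics/jar3.png

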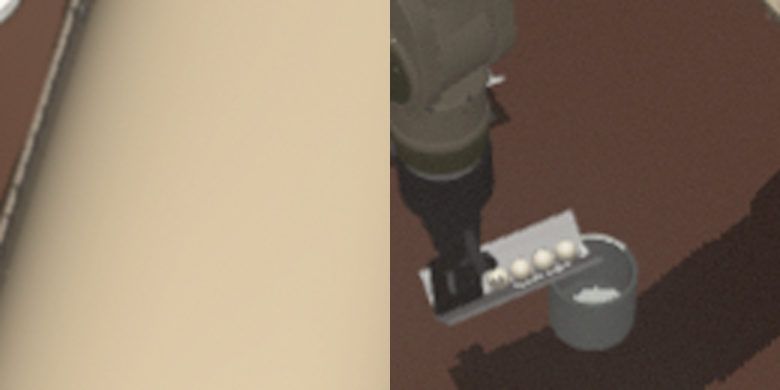

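>>> step_arm([
  [[0.1, 0.1, -0.7], 0, 255],
  [[0.1, 0.1, -1.4], 0, 255],
  [[0.1, 0.1, -2.1], 0, 255],
  [[0.1, 0.1, -2.1], 0, 255],
], newtons=20)

```text
clock: 7.45
tcp_pos: [0.6782, -0.0596, 0.1217]
orientation: [0.001, 0.249, 0.968, 0.002]
wrist_force: [0.5, -0.1, -2.2]
finger_gap: 0.0093
```

```bash
python3 st.py;python3 pic.py jar4 215 160 220 120 130
```

```text
7.45 [ 0.6782 -0.0596  0.1217] yaw 2.6373 z [ 0.0023  0.0039 -1.    ] F [ 0.46 -0.15 -2.19] M [-0.046 -0.046  0.024] gap 0.0093 q [-0.207  0.563  0.161  1.167  0.004  0.297]
```

View pics/jar4.png

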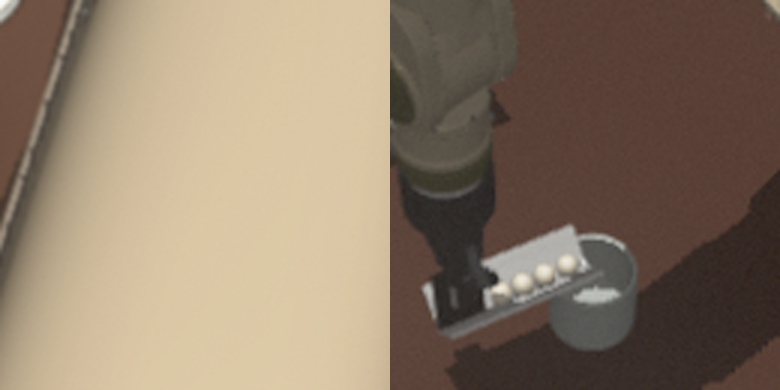

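>>> step_arm([
  [[0, 0, 0], 0, 235],
  [[0, 0, 0], 0, 232],
], newtons=20)

```text
clock: 7.8
tcp_pos: [0.679, -0.0599, 0.123]
orientation: [0.002, 0.25, 0.968, 0.002]
wrist_force: [1.1, -0.3, -2.9]
finger_gap: 0.0093
```

>>> step_arm([
  [[0, 0, 0], 0, 230],
  [[0, 0, 0], 0, 229],
])

```text
clock: 8.05
tcp_pos: [0.6791, -0.0599, 0.1231]
orientation: [0.002, 0.249, 0.968, 0.002]
wrist_force: [0.1, -0.7, -2.1]
finger_gap: 0.0092
```

```bash
python3 st.py;python3 pic.py jar5 215 160 220 120 130
```

```text
8.05 [ 0.6791 -0.0599  0.1231] yaw 2.6373 z [ 0.0045  0.0035 -1.    ] F [ 0.1  -0.67 -2.14] M [-0.087 -0.118  0.024] gap 0.00924 q [-0.208  0.562  0.162  1.167  0.004  0.297]
```

View pics/jar5.png

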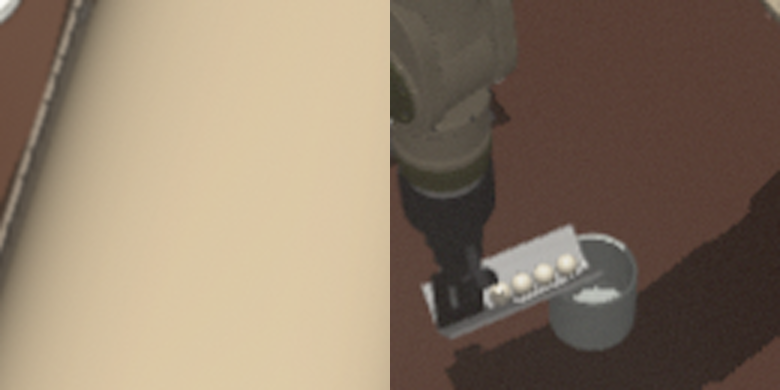

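```bash
cat > df.py <<'E'
import sys,os
from h import *
f=cam("scene")[0][150:250,220:330].astype(int)
if os.path.exists("/tmp/ref.npy") and len(sys.argv)<2: 
    d=np.abs(f-np.load("/tmp/ref.npy")).max(2); print("diff px>40:",(d>40).sum())
else: np.save("/tmp/ref.npy",f); print("ref saved")
exec(open("st.py").read().replace("from h import *",""))
E
python3 df.py r
```

```text
ref saved
8.2 [ 0.679  -0.0599  0.123 ] yaw 2.6372 z [ 0.0042  0.0035 -1.    ] F [ 0.2  -0.47 -2.97] M [-0.088 -0.085 -0.038] gap 0.00963 q [-0.208  0.562  0.162  1.167  0.004  0.297]
```

>>> step_arm([
  [[0, 0, 0], 0, 228],
  [[0, 0, -0.1], 0, 227],
])

```text
clock: 8.45
tcp_pos: [0.6791, -0.0599, 0.122]
orientation: [0.002, 0.25, 0.968, 0.002]
wrist_force: [-0.3, 0.3, -3.9]
finger_gap: 0.0095
```

```bash
python3 df.py
```

```text
diff px>40: 4
8.5 [ 0.6789 -0.0599  0.1218] yaw 2.6373 z [ 0.0041  0.0035 -1.    ] F [ 0.72 -0.3  -3.01] M [-0.099 -0.051  0.008] gap 0.00983 q [-0.207  0.563  0.16   1.165  0.004  0.297]
```

>>> step_arm([
  [[0, 0, 0], 0, 226],
  [[0, 0, 0], 0, 226],
])

```text
clock: 8.75
tcp_pos: [0.6789, -0.0599, 0.1217]
orientation: [0.002, 0.249, 0.968, 0.002]
wrist_force: [0.2, 0.0, -1.8]
finger_gap: 0.0097
```

```bash
python3 df.py
```

```text
diff px>40: 4
8.8 [ 0.6789 -0.0599  0.1218] yaw 2.6373 z [ 0.0041  0.0035 -1.    ] F [-0.08 -0.52 -2.57] M [-0.044 -0.058  0.052] gap 0.01014 q [-0.207  0.563  0.16   1.165  0.004  0.297]
```

>>> step_arm([
  [[0, 0, 0], 0, 225],
  [[0, 0, 0], 0, 225],
])

```text
clock: 9.05
tcp_pos: [0.6793, -0.0599, 0.1224]
orientation: [0.002, 0.249, 0.968, 0.002]
wrist_force: [0.6, -0.5, 1.1]
finger_gap: 0.0102
```

```bash
python3 df.py
```

```text
diff px>40: 874
9.1 [ 0.6793 -0.0599  0.1223] yaw 2.6373 z [ 0.0051  0.0034 -1.    ] F [-0.03  0.2   0.94] M [ 0.001 -0.034 -0.011] gap 0.00984 q [-0.207  0.562  0.161  1.165  0.004  0.297]
```

>>> step_arm([
  [[0, 0, 0], 0, 224],
  [[0, 0, 0], 0, 224],
])

```text
clock: 9.35
tcp_pos: [0.6794, -0.0599, 0.1225]
orientation: [0.002, 0.249, 0.968, 0.002]
wrist_force: [0.9, 0.2, -0.2]
finger_gap: 0.0108
```

```bash
python3 df.py
```

```text
diff px>40: 767
9.4 [ 0.6794 -0.0599  0.1224] yaw 2.6373 z [ 0.0053  0.0033 -1.    ] F [ 0.54 -0.54 -0.34] M [-0.013  0.003  0.004] gap 0.01011 q [-0.207  0.562  0.161  1.165  0.004  0.297]
```

```bash
python3 pic.py jar6 215 160 220 120 130
```

```text
(no output)
```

View pics/jar6.png

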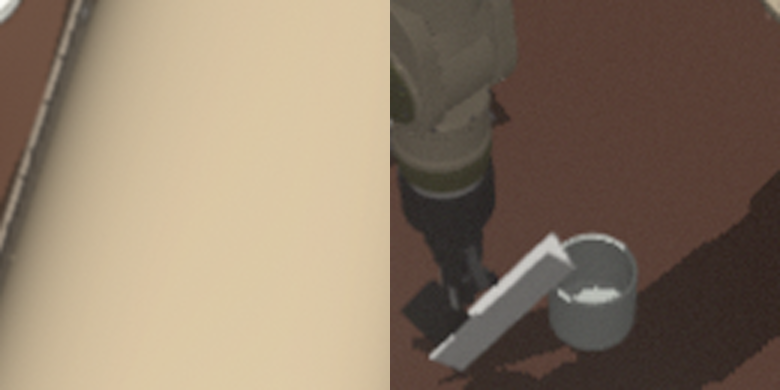

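```bash
python3 - <<'E'
from h import *
f=cam("scene")[0]
cv2.imwrite("pics/z1.png",cv2.resize(f[165:265,210:330,::-1],(720,600),interpolation=cv2.INTER_CUBIC))
cv2.imwrite("pics/z2.png",cv2.resize(cam("top")[0][:,:,::-1],(784,588)))
E
```

```text
(no output)
```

View pics/z1.png

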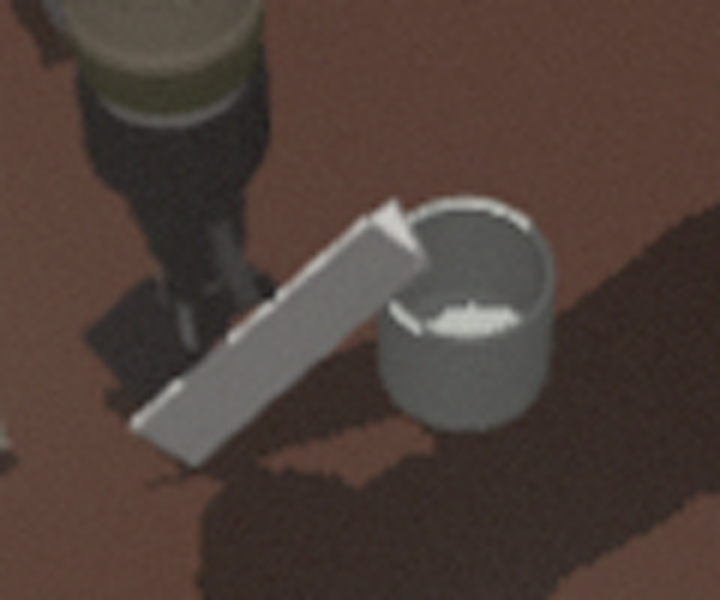

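View pics/z2.png

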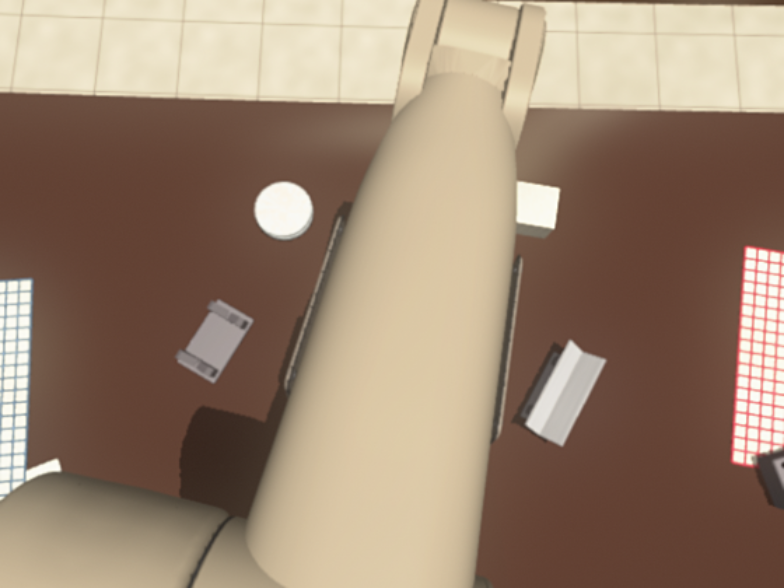

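```bash
cat > fit6.py <<'E'
from h import *
from scipy.optimize import least_squares
from scipy.spatial.transform import Rotation as Ro
_,*S=cam("scene")
def z6(u,v): return np.array([(u+.5)/6-.5+210,(v+.5)/6-.5+165])
A,B,C,D=map(lambda p:z6(*p),[(368,222),(430,258),(195,465),(130,430)])
h=.0318
# local (chute_mid frame): corner edge (x,0,0); near leg outer rim at y=-h,z=h or +
for sgn in(-1,1):
  L=np.array([(.075,sgn*h,h),(.075,0,0),(-.075,0,0),(-.075,sgn*h,h)])
  best=None
  for ry in np.linspace(-.8,.8,5):
   for rx in np.linspace(-1.5,1.5,7):
    x0=np.r_[.63,-.04,.05,(Ro.from_euler('z',2.5)*Ro.from_euler('y',ry)*Ro.from_euler('x',rx)).as_rotvec()]
    f=lambda p:(proj(Ro.from_rotvec(p[3:]).apply(L)+p[:3],*S)-[A,B,C,D]).ravel()
    s=least_squares(f,x0)
    if best is None or s.cost<best.cost-1e-6: best=s
    if s.cost<2:
      R=Ro.from_rotvec(s.x[3:]).as_matrix(); 
      print(sgn,round(s.cost,2),"mid",s.x[:3].round(3),"xdir",R[:,0].round(2),"zdir",R[:,2].round(2),"ydir",R[:,1].round(2),"mouth/back",(R@[.075,0,0]+s.x[:3]).round(3),(R@[-.075,0,0]+s.x[:3]).round(3), "fintop",(R@[-.0525,0,.082]+s.x[:3]).round(3))
E
python3 fit6.py | sort -u | head -20
```

```text
-1 0.1 mid [ 0.642 -0.028  0.07 ] xdir [-0.69  0.41  0.6 ] zdir [-0.12 -0.88  0.47] ydir [-0.72 -0.25 -0.65] mouth/back [0.591 0.003 0.115] [ 0.694 -0.059  0.025] fintop [ 0.669 -0.121  0.077]
-1 0.31 mid [ 0.654 -0.016  0.097] xdir [-0.98  0.18  0.04] zdir [-0.11 -0.41 -0.91] ydir [ 0.14  0.89 -0.42] mouth/back [ 0.58  -0.003  0.101] [ 0.728 -0.03   0.094] fintop [ 0.696 -0.059  0.021]
1 0.1 mid [ 0.642 -0.028  0.07 ] xdir [-0.69  0.41  0.6 ] zdir [0.72 0.25 0.65] ydir [-0.12 -0.88  0.47] mouth/back [0.591 0.003 0.115] [ 0.694 -0.059  0.025] fintop [ 0.737 -0.029  0.092]
1 0.31 mid [ 0.654 -0.016  0.097] xdir [-0.98  0.18  0.04] zdir [-0.14 -0.89  0.42] ydir [-0.11 -0.41 -0.91] mouth/back [ 0.58  -0.003  0.101] [ 0.728 -0.03   0.094] fintop [ 0.694 -0.099  0.13 ]
```

>>> step_arm([
  [[0, 0, 0.5], 0, 224],
  [[0, 0, 1.5], 0, 224],
  [[0, 0, 3], 0, 224],
  [[0, 0, 5], 0, 224],
  [[0, 0, 8], 0, 224],
])

```text
clock: 10.28
tcp_pos: [0.679, -0.0599, 0.2034]
orientation: [0.002, 0.25, 0.968, 0.002]
wrist_force: [1.1, -0.5, -0.1]
finger_gap: 0.0106
```

```bash
python3 st.py; python3 - <<'E'
from h import *
f=cam("scene")[0]
cv2.imwrite("pics/z3.png",cv2.resize(f[165:265,210:330,::-1],(720,600),interpolation=cv2.INTER_CUBIC))
E
```

```text
10.275 [ 0.679  -0.0599  0.2034] yaw 2.6373 z [ 0.0044  0.0035 -1.    ] F [ 1.14 -0.47 -0.15] M [-0.    -0.038 -0.025] gap 0.0106 q [-0.207  0.533  0.311  1.346  0.004  0.297]
```

View pics/z3.png

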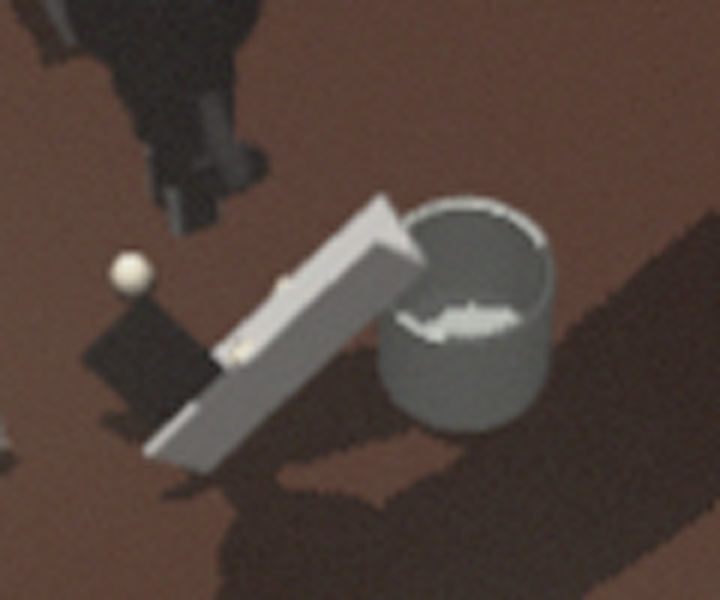

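>>> step_arm([
  [[-1, 5, 2], 0, 224],
  [[-3, 10, 2], 0, 200],
  [[-5, 16, 2], 0, 150],
  [[-7, 21.5, 2], 0, 120],
  [[-9, 27, 2], 0, 120],
])

```text
clock: 10.95
tcp_pos: [0.5904, 0.2115, 0.2303]
orientation: [0.006, 0.249, 0.968, 0.003]
wrist_force: [1.1, 0.4, -0.8]
finger_gap: 0.0453
```

```bash
python3 st.py; python3 pic.py a1 225 140 190 130 130; python3 - <<'E'
from h import *
cv2.imwrite("pics/z4.png",cv2.resize(cam("top")[0][:,:,::-1],(784,588)))
E
```

```text
10.95 [0.5904 0.2115 0.2303] yaw 2.6372 z [ 0.0138  0.0025 -0.9999] F [ 1.06  0.43 -0.83] M [ 0.008 -0.016  0.01 ] gap 0.04525 q [ 2.160e-01  4.050e-01  1.760e-01  1.328e+00 -1.000e-03  7.210e-01]
```

View pics/a1.png

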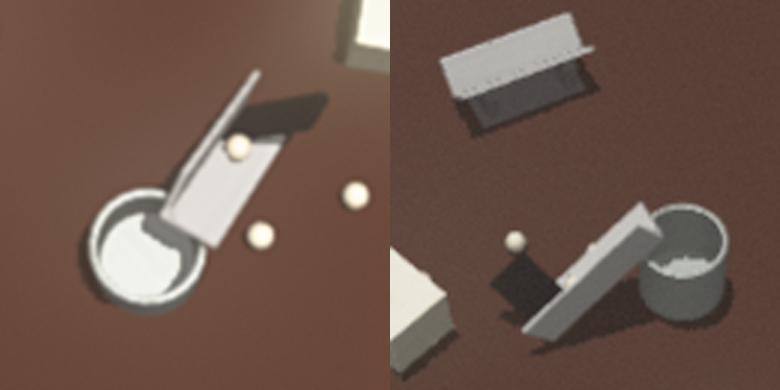

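View pics/z4.png

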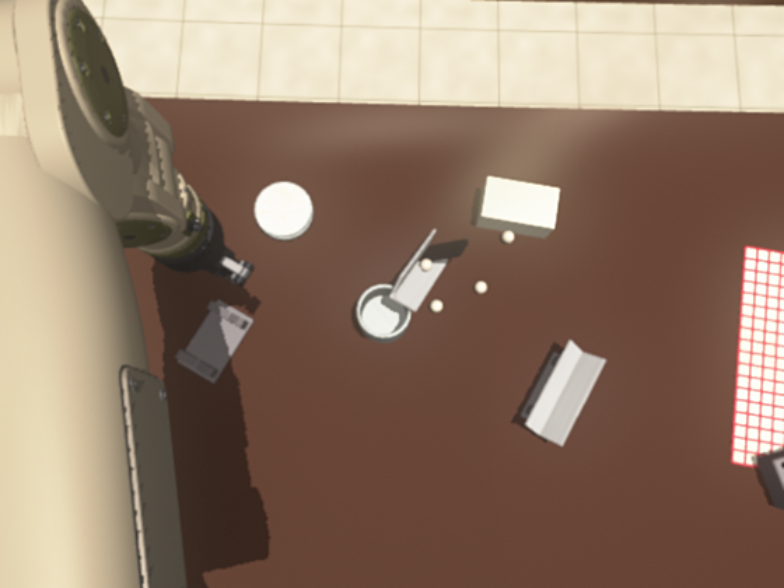

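```bash
cat > fit7.py <<'E'
from h import *
from scipy.optimize import least_squares
from scipy.spatial.transform import Rotation as Ro
_,*S=cam("scene"); _,*T=cam("top")
def z6(u,v): return np.array([(u+.5)/6-.5+210,(v+.5)/6-.5+165])
def s3(u,v): return np.array([(u+.5)/3-.5+190,(v+.5)/3-.5+130])
def t3(u,v): return np.array([(u+.5)/3-.5+225,(v+.5)/3-.5+140])
h=.0318
obs=[(S,z6(378,240),(.075,-h,h)),(S,z6(145,455),(-.075,-h,h)),(S,z6(428,265),(.075,0,0)),(S,z6(207,472),(-.075,0,0)),(S,z6(380,195),(.075,h,h)),
 (S,z6(83,357),(-.075,0,.082)),(S,z6(145,292),(-.03,0,.082)),
 (T,t3(258,72),(-.075,-.030,.033)),(T,t3(218,245),(.075,h,h)),(T,t3(325,95),(-.075,0,.082)),(T,t3(310,130),(-.03,0,.082)),(T,t3(284,139),(-.03,.030,.0346))]
best=None
def f(p):
  R=Ro.from_rotvec(p[3:]); return np.concatenate([(proj(R.apply(L)+p[:3],*C)[0]-uv) for C,uv,L in obs])
for rx in (-.5,.5,1,1.5):
 for ry in (-.6,0,.6):
  s=least_squares(f,np.r_[.642,-.028,.07,(Ro.from_euler('z',2.6)*Ro.from_euler('y',ry)*Ro.from_euler('x',rx)).as_rotvec()],loss="soft_l1")
  if best is None or s.cost<best.cost: best=s
s=best; R=Ro.from_rotvec(s.x[3:]).as_matrix(); print(s.cost.round(2)); print(f(s.x).reshape(-1,2).round(1).tolist())
print("mid",s.x[:3].round(3)); print(R.round(2))
for n,l in dict(mouth=(.075,0,0),back=(-.075,0,0),nearrim_m=(.075,-h,h),nearrim_b=(-.075,-h,h),farrim_m=(.075,h,h),farrim_b=(-.075,h,h),fintop_b=(-.075,0,.082),fintop_f=(-.03,0,.082),grip=(-.05,0,.06)).items(): print(n,(R@l+s.x[:3]).round(3))
print(Ro.from_matrix(R).as_euler("ZYX").round(3))
for uv in ((261,236),(356,195)): print("ball",ray_z(t3(*uv),.01,*T).round(4))
print("ball",ray_z([(508/1.4,237/1.4)],.01,*T).round(4), "inchute",ray_z(t3(238,147),.04,*T).round(4))
from h import *
E
python3 fit7.py
```

```text
16.59
[[-0.7, 0.1], [0.2, 0.0], [-0.0, -0.2], [-0.4, -0.0], [0.4, -0.1], [-1.0, -0.1], [-0.5, 0.3], [-0.2, 0.1], [-0.5, 1.4], [1.0, -0.3], [-0.1, -2.0], [-5.3, 9.6]]
mid [ 0.631 -0.034  0.046]
[[-0.69 -0.72  0.04]
 [ 0.38 -0.42 -0.82]
 [ 0.61 -0.56  0.56]]
mouth [ 0.579 -0.005  0.092]
back [ 0.683 -0.063  0.   ]
nearrim_m [ 0.604 -0.018  0.128]
nearrim_b [ 0.708 -0.076  0.036]
farrim_m [ 0.558 -0.045  0.092]
farrim_b [ 0.662 -0.102  0.001]
fintop_b [ 0.687 -0.13   0.047]
fintop_f [ 0.656 -0.113  0.074]
grip [ 0.669 -0.103  0.05 ]
[ 2.637 -0.657 -0.779]
ball [[ 0.5828 -0.0832  0.01  ]]
ball [[ 0.6168 -0.157   0.01  ]]
ball [[ 0.7036 -0.204   0.01  ]] inchute [[ 0.6457 -0.0629  0.04  ]]
```

>>> step_arm([
  [[0.7, -5, -1], 0, 120],
  [[1.5, -11, -2], 0, 120],
  [[2.5, -17.5, -3], 0, 120],
  [[3.5, -23, -4], 0, 120],
  [[3.7, -24.5, -5], 0, 120],
], newtons=60)

```text
clock: 11.82
tcp_pos: [0.6288, -0.041, 0.1795]
orientation: [0.007, 0.253, 0.968, 0.002]
wrist_force: [-0.1, 1.5, -0.2]
finger_gap: 0.0448
```

```bash
python3 st.py
```

```text
11.825 [ 0.6288 -0.041   0.1795] yaw 2.6308 z [ 1.410e-02  8.000e-04 -9.999e-01] F [-0.1  1.5 -0.2] M [ 0.052  0.017 -0.046] gap 0.04484 q [-0.194  0.427  0.084  1.215  0.003  0.317]
```

>>> step_arm([
  [[-0.1, 0.4, -3.5], 0.006, 120],
  [[-0.1, 0.6, -7], 0.006, 120],
  [[-0.1, 0.7, -9.5], 0.006, 120],
  [[-0.1, 0.7, -10.7], 0.006, 120],
  [[-0.1, 0.7, -10.7], 0.006, 150],
], newtons=60)

```text
clock: 12.45
tcp_pos: [0.6274, -0.0343, 0.072]
orientation: [0.006, 0.25, 0.968, 0.002]
wrist_force: [-0.1, -0.1, -0.4]
finger_gap: 0.0351
```

```bash
python3 st.py;  python3 - <<'E'
from h import *
f=cam("scene")[0]
cv2.imwrite("pics/z5.png",cv2.resize(f[165:265,210:330,::-1],(720,600),interpolation=cv2.INTER_CUBIC))
E
```

```text
12.45 [ 0.6274 -0.0343  0.072 ] yaw 2.6363 z [ 0.0128  0.0011 -0.9999] F [-0.12 -0.12 -0.42] M [0.019 0.043 0.055] gap 0.03508 q [-0.184  0.491 -0.088  0.979  0.003  0.321]
```

View pics/z5.png

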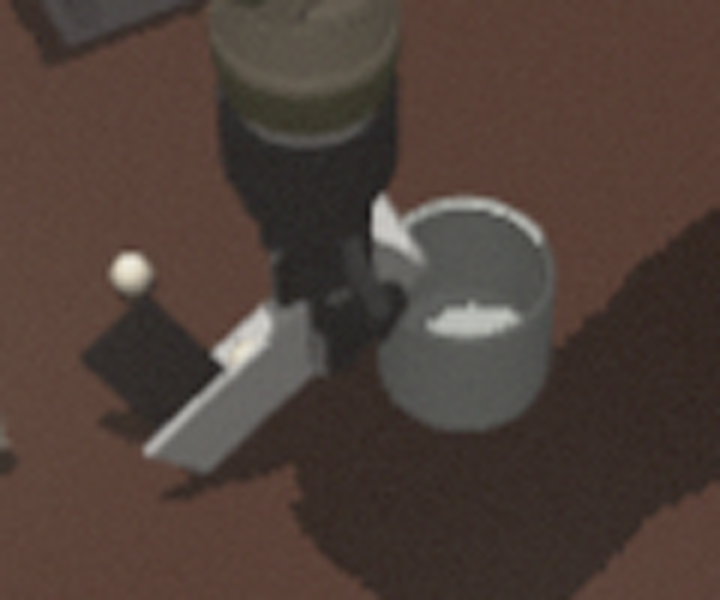

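>>> step_arm([
  [[0, 0, 0], 0, 255],
  [[0, 0, 0], 0, 255],
  [[0, 0, 0], 0, 255],
], newtons=60)

```text
clock: 12.88
tcp_pos: [0.6292, -0.0345, 0.0743]
orientation: [0.008, 0.25, 0.968, 0.002]
wrist_force: [0.6, -0.4, 3.8]
finger_gap: 0.0028
```

>>> step_arm([
  [[0, 0, 1], 0, 255],
  [[0, 0, 2.2], 0, 255],
  [[0, 0, 3.7], 0, 255],
  [[0, 0, 5.2], 0, 255],
  [[0, 0, 6], 0, 255],
])

```text
clock: 13.5
tcp_pos: [0.6298, -0.0347, 0.136]
orientation: [0.009, 0.25, 0.968, 0.002]
wrist_force: [-0.6, 0.6, -2.6]
finger_gap: 0.0032
```

```bash
python3 st.py;  python3 - <<'E'
from h import *
f=cam("scene")[0]
cv2.imwrite("pics/z6.png",cv2.resize(f[145:245,210:330,::-1],(720,600),interpolation=cv2.INTER_CUBIC))
E
```

```text
13.5 [ 0.6298 -0.0347  0.136 ] yaw 2.6365 z [ 1.900e-02 -2.000e-04 -9.998e-01] F [-0.57  0.64 -2.64] M [ 0.051  0.054 -0.001] gap 0.00325 q [-0.184  0.445  0.004  1.111  0.003  0.321]
```

View pics/z6.png

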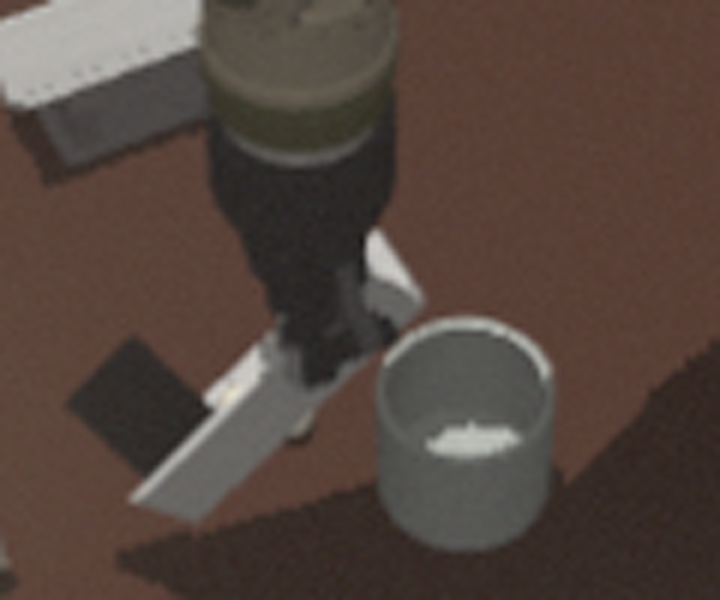

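>>> step_arm([
  [[0, 0, 2], 0, 255],
  [[0, 2, 3.5], 0, 255],
  [[-0.5, 6, 4], 0, 255],
  [[-1.2, 10, 4], 0, 255],
  [[-2, 14, 3], 0, 255],
])

```text
clock: 14.18
tcp_pos: [0.6104, 0.1076, 0.1677]
orientation: [0.011, 0.25, 0.968, 0.003]
wrist_force: [0.3, 0.9, -3.0]
finger_gap: 0.0031
```

>>> step_arm([
  [[-0.3, 2, -1], 0, 255],
  [[-0.5, 3, -3.5], 0, 255],
  [[-0.5, 3.3, -6], 0, 255],
  [[-0.5, 3.3, -7.5], 0, 255],
  [[-0.5, 3.3, -8], 0, 255],
], newtons=30)

```text
clock: 14.8
tcp_pos: [0.6047, 0.1404, 0.0865]
orientation: [0.01, 0.25, 0.968, 0.002]
wrist_force: [0.3, -0.4, -2.3]
finger_gap: 0.0029
```

```bash
python3 st.py;  python3 - <<'E'
from h import *
f=cam("scene")[0]
cv2.imwrite("pics/z7.png",cv2.resize(f[165:275,260:390,::-1],(780,660)[:2],interpolation=cv2.INTER_CUBIC)[:600])
E
```

```text
14.8 [0.6047 0.1404 0.0865] yaw 2.6366 z [ 2.000e-02 -1.000e-04 -9.998e-01] F [ 0.31 -0.36 -2.25] M [ 0.117  0.144 -0.066] gap 0.00294 q [ 0.1    0.461 -0.1    0.991 -0.002  0.605]
```

View pics/z7.png

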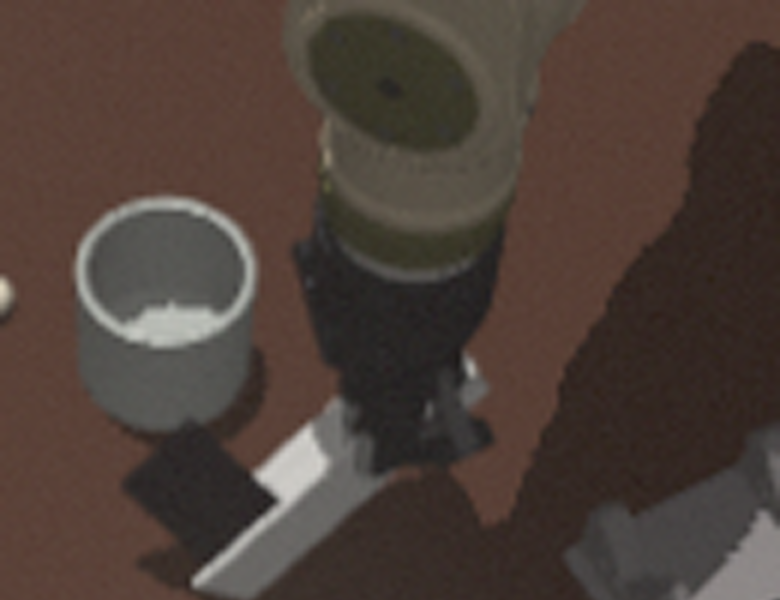

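>>> step_arm([
  [[0, 0, -0.7], 0, 255],
  [[0, 0, -1.3], 0, 255],
  [[-1.0, 0.55, -2.1], 0, 255],
  [[-1.7, 0.95, -2.9], 0, 255],
  [[-2.4, 1.35, -3.6], 0, 255],
])

```text
clock: 15.48
tcp_pos: [0.5834, 0.1533, 0.0523]
orientation: [0.013, 0.25, 0.968, 0.003]
wrist_force: [1.9, -1.2, 3.0]
finger_gap: 0.0031
```

```bash
python3 st.py;  python3 - <<'E'
from h import *
f=cam("scene")[0]
cv2.imwrite("pics/z8.png",cv2.resize(f[165:275,260:390,::-1],(780,660)[:2],interpolation=cv2.INTER_CUBIC)[:600])
E
```

```text
15.475 [0.5834 0.1533 0.0523] yaw 2.6356 z [ 0.0265 -0.0013 -0.9996] F [ 1.88 -1.24  2.95] M [-0.786 -0.863  0.037] gap 0.00313 q [ 0.126  0.456 -0.201  0.888 -0.005  0.632]
```

View pics/z8.png

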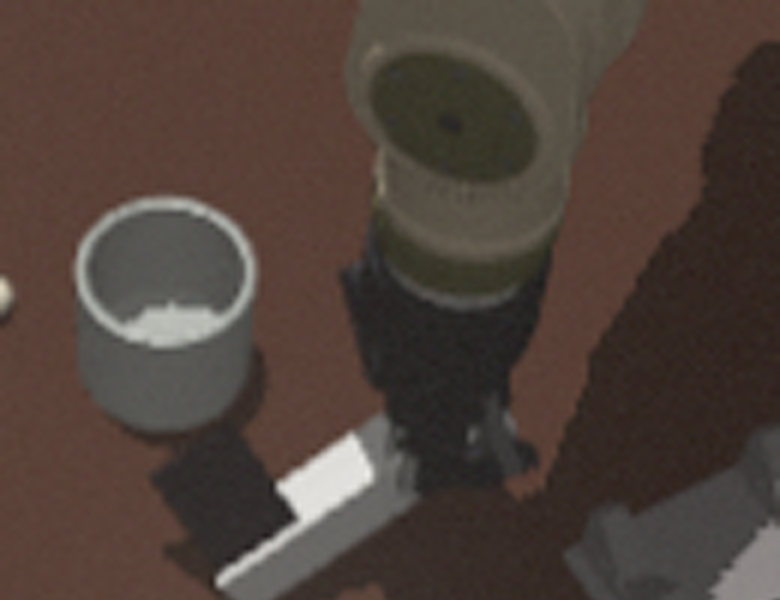

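>>> step_arm([
  [[-0.5, 0.3, -0.9], 0, 255],
  [[-0.9, 0.5, -1.8], 0, 255],
  [[-1.3, 0.7, -2.7], 0, 255],
  [[-1.6, 0.9, -3.5], 0, 255],
  [[-1.6, 0.9, -3.8], 0, 255],
])

```text
clock: 16.15
tcp_pos: [0.5654, 0.164, 0.0154]
orientation: [0.012, 0.249, 0.968, 0.003]
wrist_force: [-11.5, 2.0, 35.5]
finger_gap: 0.0034
```

```bash
python3 st.py;  python3 - <<'E'
from h import *
f=cam("scene")[0]
cv2.imwrite("pics/z9.png",cv2.resize(f[165:275,260:390,::-1],(780,660)[:2],interpolation=cv2.INTER_CUBIC)[:600])
E
```

```text
16.15 [0.5654 0.164  0.0154] yaw 2.6375 z [ 2.430e-02  9.000e-04 -9.997e-01] F [-11.48   1.95  35.53] M [-0.623  2.083 -0.039] gap 0.00339 q [ 0.147  0.472 -0.28   0.795 -0.003  0.651]
```

View pics/z9.png

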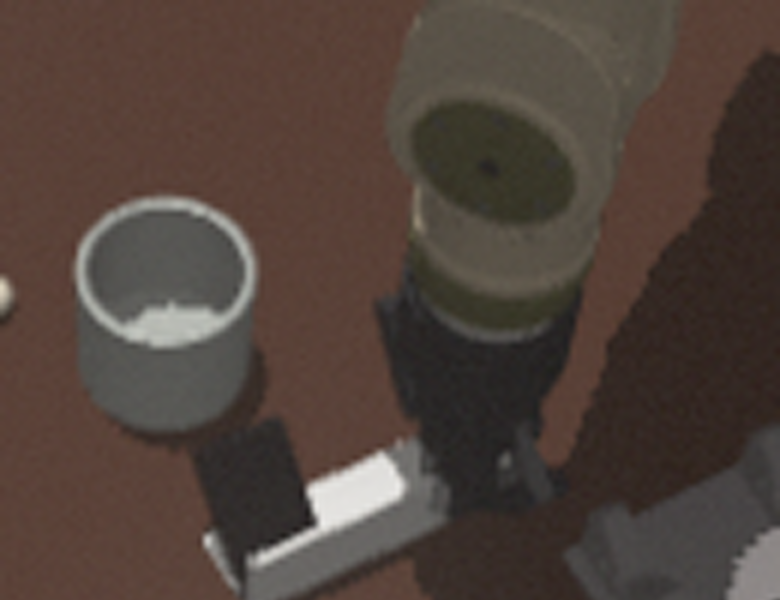

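>>> step_arm([
  [[0, 0, 0.3], 0, 255],
  [[0, 0, 1.5], 0, 255],
  [[0, 0, 4], 0, 255],
  [[-1.5, 2.5, 7], 0, 255],
  [[-3, 5, 9], 0, 255],
], newtons=60)

```text
clock: 16.82
tcp_pos: [0.5352, 0.2142, 0.1068]
orientation: [0.012, 0.25, 0.968, 0.004]
wrist_force: [1.1, -0.3, -2.5]
finger_gap: 0.0029
```

```bash
python3 st.py;  python3 - <<'E'
from h import *
f=cam("scene")[0]
cv2.imwrite("pics/z10.png",cv2.resize(f[165:275,260:390,::-1],(780,660)[:2],interpolation=cv2.INTER_CUBIC)[:600])
E
```

```text
16.825 [0.5352 0.2142 0.1068] yaw 2.6363 z [ 0.0244  0.0014 -0.9997] F [ 1.11 -0.25 -2.53] M [ 0.037  0.076 -0.036] gap 0.00288 q [ 0.244  0.363 -0.197  0.987 -0.005  0.749]
```

View pics/z10.png

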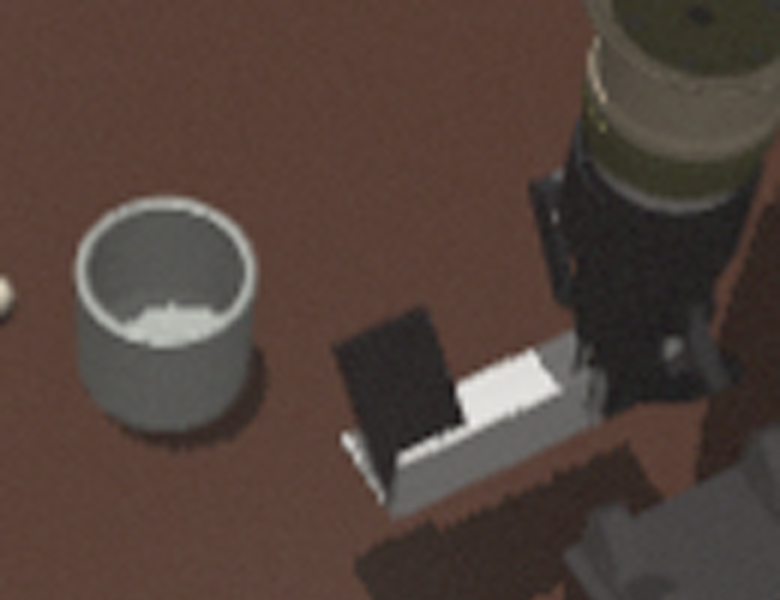

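>>> step_arm([
  [[-1.3, 2.2, 0], 0, 255],
  [[-2.8, 4.9, 0], 0, 255],
  [[-4, 7, 0], 0, 255],
  [[-4.6, 8, -1], 0, 255],
  [[-4.6, 8, -1.5], 0, 255],
])

```text
clock: 17.5
tcp_pos: [0.4871, 0.2975, 0.093]
orientation: [0.011, 0.248, 0.969, 0.005]
wrist_force: [0.5, -0.3, -2.1]
finger_gap: 0.0031
```

```bash
python3 st.py;  python3 - <<'E'
from h import *
_,*S=cam("scene")
b=ray_z([((393.5)/6-.5+260,(515.5)/6-.5+165)],.0914,*S)[0]; d=np.array([.5352,.2142])-b[:2]; u=np.array([-.874,.485]); n=np.array([.48,.877])
print(b,d@u,d@n)
f=cam("scene")[0]
cv2.imwrite("pics/z11.png",cv2.resize(f[185:295,310:440,::-1],(780,660)[:2],interpolation=cv2.INTER_CUBIC)[:600])
E
```

```text
17.5 [0.4871 0.2975 0.093 ] yaw 2.6407 z [ 0.0238  0.0034 -0.9997] F [ 0.47 -0.26 -2.07] M [0.093 0.142 0.038] gap 0.00305 q [ 0.411  0.365 -0.231  0.951 -0.006  0.912]
[0.62772845 0.16307649 0.0914    ] 0.10566477025798286 0.0004216589450573876
```

View pics/z11.png

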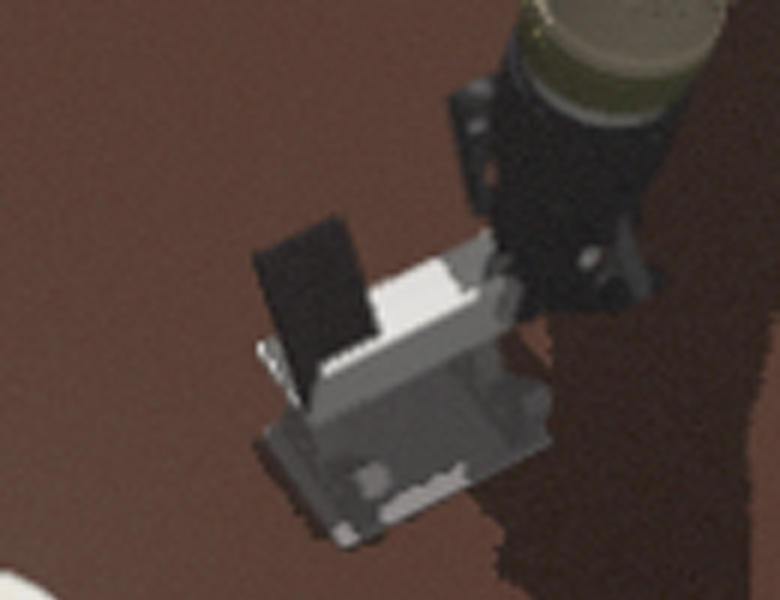

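>>> step_arm([
  [[0.2, -0.3, -1], 0, 255],
  [[0.2, -0.3, -2], 0, 255],
  [[0.2, -0.3, -2.8], 0, 255],
  [[0.2, -0.3, -3.1], 0, 255],
  [[0.2, -0.3, -3.3], 0, 255],
])

```text
clock: 18.23
tcp_pos: [0.4894, 0.2935, 0.061]
orientation: [0.011, 0.248, 0.969, 0.004]
wrist_force: [-6.0, -1.6, 14.3]
finger_gap: 0.0031
```

```bash
python3 st.py; python3 pic.py b1 105 185 320 195 110
```

```text
18.225 [0.4894 0.2935 0.061 ] yaw 2.6392 z [ 0.024   0.0026 -0.9997] F [-6.02 -1.59 14.26] M [-0.862  1.165 -0.133] gap 0.00305 q [ 0.403  0.395 -0.274  0.879 -0.007  0.906]
```

View pics/b1.png

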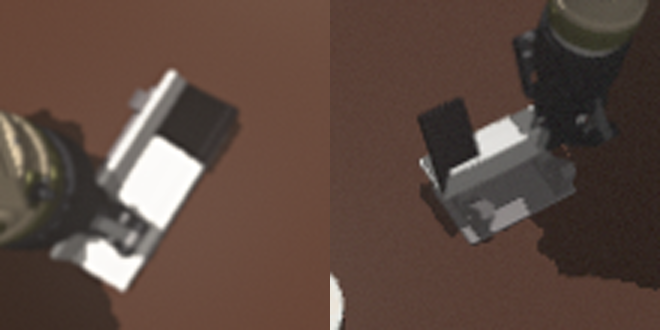

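>>> step_arm([
  [[0, 0, 0.2], 0, 230],
  [[0, 0, 0.2], 0, 215],
  [[0, 0, 0.2], 0, 200],
  [[0, 0, 0.2], 0, 190],
])

```text
clock: 18.82
tcp_pos: [0.4895, 0.2935, 0.0632]
orientation: [0.012, 0.248, 0.969, 0.004]
wrist_force: [0.4, 1.2, -0.2]
finger_gap: 0.022
```

```bash
python3 st.py; python3 pic.py b2 105 185 320 195 110
```

```text
18.825 [0.4895 0.2935 0.0632] yaw 2.6392 z [ 0.0244  0.0025 -0.9997] F [ 0.42  1.22 -0.17] M [ 0.095 -0.093  0.005] gap 0.02198 q [ 0.403  0.393 -0.271  0.884 -0.007  0.906]
```

View pics/b2.png

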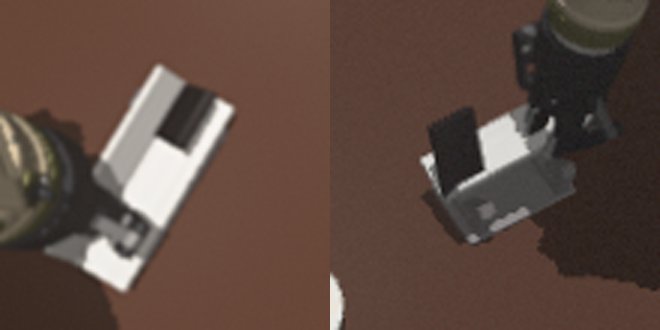

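>>> step_arm([
  [[0.4, 0.6, 0.1], 0, 190],
  [[0.8, 1.4, 0.2], 0, 190],
  [[1.2, 2.2, 0.3], 0, 190],
  [[1.4, 2.6, 0.4], 0, 190],
])

```text
clock: 19.42
tcp_pos: [0.5039, 0.3203, 0.0672]
orientation: [0.012, 0.248, 0.969, 0.004]
wrist_force: [0.3, -0.2, 0.1]
finger_gap: 0.022
```

```bash
python3 st.py; python3 pic.py b3 105 185 320 195 110
```

```text
19.425 [0.5039 0.3203 0.0672] yaw 2.6397 z [ 0.0245  0.0025 -0.9997] F [ 0.27 -0.19  0.06] M [0.009 0.02  0.045] gap 0.022 q [ 0.436  0.434 -0.195  0.919 -0.008  0.938]
```

View pics/b3.png

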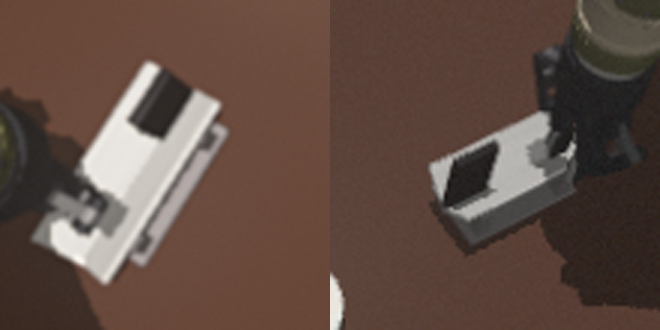

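>>> step_arm([
  [[0, 0, 4], 0, 190],
  [[-1, -4, 8], 0, 150],
  [[-1, -8, 11], 0, 120],
])

```text
clock: 19.9
tcp_pos: [0.4933, 0.2397, 0.1788]
orientation: [0.012, 0.247, 0.969, 0.004]
wrist_force: [1.3, -0.1, -0.2]
finger_gap: 0.0449
```

```bash
python3 st.py; python3 - <<'E'
from h import *
cv2.imwrite("pics/z12.png",cv2.resize(cam("top")[0][:,:,::-1],(784,588)))
cv2.imwrite("pics/z13.png",cv2.resize(cam("scene")[0][:,:,::-1],(784,588)))
E
```

```text
19.9 [0.4933 0.2397 0.1788] yaw 2.6414 z [ 0.0254  0.0027 -0.9997] F [ 1.3  -0.12 -0.19] M [-0.03  -0.034  0.005] gap 0.04495 q [ 0.309  0.263 -0.153  1.13  -0.005  0.809]
```

View pics/z12.png

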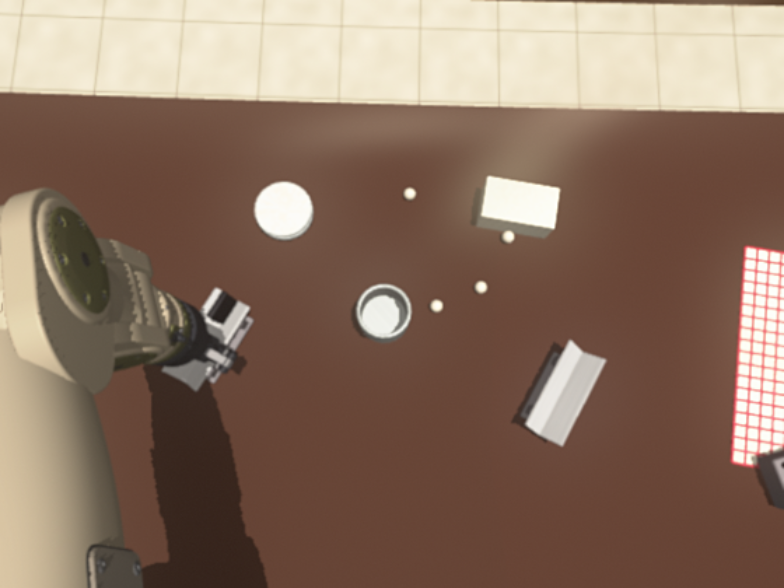

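View pics/z13.png

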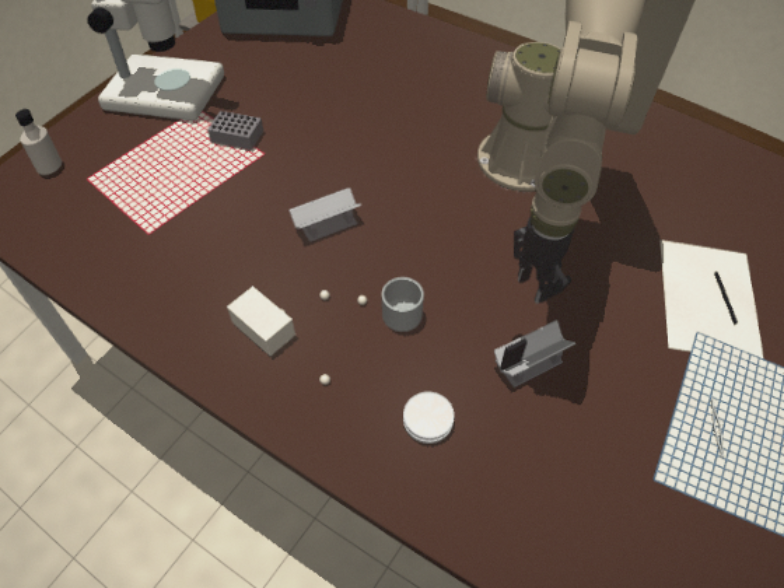

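```bash
python3 - <<'E'
from h import *
f,*T=cam("top"); fs,*S=cam("scene")
g=cv2.cvtColor(f,cv2.COLOR_RGB2GRAY).astype(float)
for n,(u,v) in dict(A=(436,306),B=(481,287),C=(508,237),D=(409,193)).items():
    u,v=u/1.4,v/1.4
    ys,xs=np.mgrid[int(v)-6:int(v)+8,int(u)-6:int(u)+8]; p=g[ys,xs]; p=np.where(p>140,p,0)
    if n=="C": print(np.where(g[ys,xs]>140,1,0))
    cu,cv=(p*xs).sum()/p.sum(),(p*ys).sum()/p.sum()
    w=ray_z([(cu,cv)],.010,*T)[0]; print(n,round(cu,1),round(cv,1),w.round(4),"r",np.hypot(*w[:2]).round(3),"scene px",(proj(w,*S)*1.4).round(0))
# carton corners top
for uv in [(487,177),(559,187),(480,224)]: print(ray_z([(uv[0]/1.4,uv[1]/1.4)],.06,*T).round(3))
cv2.imwrite("pics/cc.png",cv2.resize(f[110:190,320:420,::-1],(700,560),interpolation=cv2.INTER_CUBIC))
E
```

```text
A 311.6 218.0 [ 0.5837 -0.083   0.01  ] r 0.59 scene px [[361. 300.]]
B 343.4 204.5 [ 0.6171 -0.1571  0.01  ] r 0.637 scene px [[323. 295.]]
[[0 0 0 0 0 0 0 0 0 0 0 0 0 0]
 [0 0 0 0 0 0 1 1 1 0 0 0 0 0]
 [0 0 0 0 1 1 1 1 1 1 0 0 0 0]
 [0 0 0 0 1 1 1 1 1 1 1 0 0 0]
 [0 0 0 1 1 1 1 1 1 1 1 0 0 0]
 [0 0 0 1 1 1 1 1 1 1 1 1 0 0]
 [0 0 0 1 1 1 1 1 1 1 1 1 0 0]
 [0 0 0 1 1 1 1 1 1 1 1 0 0 0]
 [0 0 0 0 1 1 1 1 1 1 1 0 0 0]
 [0 0 0 0 0 1 1 1 1 1 0 0 0 0]
 [0 0 0 0 0 0 0 0 0 0 0 0 0 0]
 [0 0 0 0 0 0 0 0 0 0 0 0 0 0]
 [0 0 0 0 0 0 0 0 0 0 0 0 0 0]
 [0 0 0 0 0 0 0 0 0 0 0 0 0 0]]
C 362.9 168.3 [ 0.7062 -0.2041  0.01  ] r 0.735 scene px [[279. 314.]]
D 292.4 137.7 [ 0.7785 -0.0358  0.01  ] r 0.779 scene px [[323. 379.]]
[[ 0.79  -0.161  0.06 ]]
[[ 0.775 -0.278  0.06 ]]
[[ 0.709 -0.149  0.06 ]]
```

View pics/cc.png

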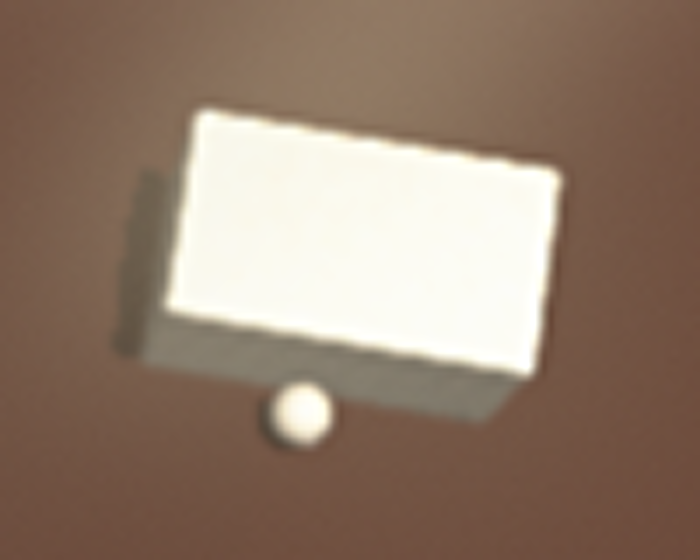

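>>> step_arm([
  [[1.5, -5.5, 0], 0, 120],
  [[3.2, -11.5, 0], 0, 120],
  [[4.9, -17.5, 0], 0, 120],
  [[6.6, -23.5, 0], 0, 120],
  [[8.2, -29.5, -2], 0, 120],
], newtons=40)

```text
clock: 20.72
tcp_pos: [0.5769, -0.0539, 0.1584]
orientation: [0.013, 0.248, 0.969, 0.005]
wrist_force: [0.9, -1.0, 0.1]
finger_gap: 0.0452
```

```bash
python3 st.py
```

```text
20.725 [ 0.5769 -0.0539  0.1584] yaw 2.6393 z [ 0.0276  0.0034 -0.9996] F [ 0.89 -1.02  0.09] M [-0.01   0.008  0.024] gap 0.04521 q [-0.237  0.33  -0.112  1.103  0.01   0.265]
```

>>> step_arm([
  [[0.5, -2.5, -4.5], 0, 120],
  [[0.7, -2.9, -9.5], 0, 120],
  [[0.7, -2.9, -13.5], 0, 120],
  [[0.7, -2.9, -15.5], 0, 130],
  [[0.7, -2.9, -15.5], 0, 255],
])

```text
clock: 21.35
tcp_pos: [0.5827, -0.0818, 0.0009]
orientation: [0.011, 0.248, 0.969, 0.005]
wrist_force: [-0.2, 0.4, -0.5]
finger_gap: 0.025
```

>>> step_arm([
  [[0, 0, 0], 0, 255],
  [[0, 0, 0], 0, 255],
  [[0, 0, 4], 0, 255],
  [[-0.8, 3, 9], 0, 255],
  [[-1.8, 7, 12], 0, 255],
])

```text
clock: 21.98
tcp_pos: [0.5656, -0.0111, 0.1225]
orientation: [0.012, 0.248, 0.969, 0.005]
wrist_force: [-0.1, 0.5, 0.1]
finger_gap: 0.0174
```

```bash
python3 st.py;python3 pic.py d1 215 140 220 140 110
```

```text
21.975 [ 0.5656 -0.0111  0.1225] yaw 2.6391 z [ 0.0259  0.0043 -0.9997] F [-0.1   0.47  0.06] M [-0.015 -0.01  -0.006] gap 0.01745 q [-0.166  0.33  -0.204  1.012  0.009  0.336]
```

View pics/d1.png

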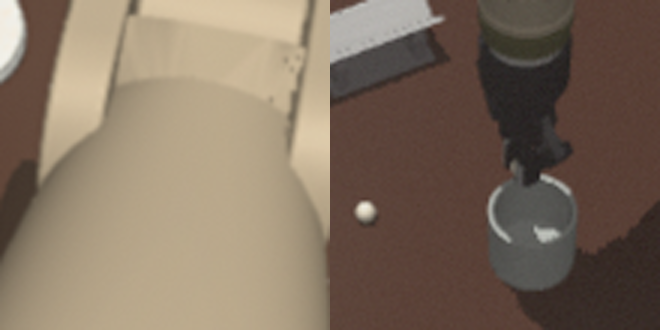

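>>> step_arm([
  [[-0.3, 1.3, -1.5], 0, 255],
  [[-0.4, 1.5, -3.2], 0, 255],
  [[-0.4, 1.5, -3.5], 0, 200],
  [[-0.4, 1.5, -3.5], 0, 130],
])

```text
clock: 22.58
tcp_pos: [0.5608, 0.0068, 0.0875]
orientation: [0.012, 0.246, 0.969, 0.006]
wrist_force: [-0.8, -0.1, 0.1]
finger_gap: 0.0354
```

```bash
python3 st.py;python3 pic.py d2 215 140 220 140 110
```

```text
22.575 [0.5608 0.0068 0.0875] yaw 2.6445 z [ 0.0255  0.0055 -0.9997] F [-0.78 -0.07  0.11] M [0.006 0.011 0.024] gap 0.03537 q [-0.136  0.35  -0.268  0.928  0.009  0.361]
```

View pics/d2.png

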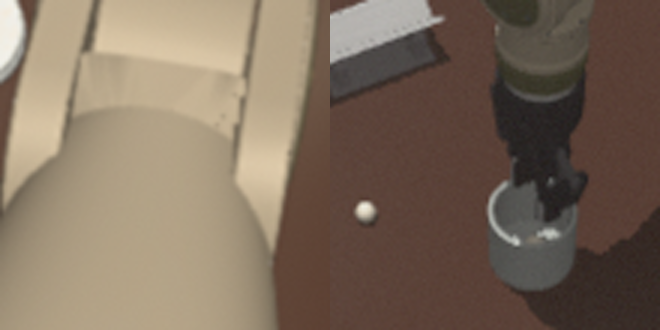

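>>> step_arm([
  [[0.3, -1, 3], 0, 125],
  [[2, -6, 4], 0, 120],
  [[4, -11.8, 2], 0, 120],
  [[5.6, -16.2, -2.5], 0, 120],
  [[5.6, -16.4, -6], 0, 120],
])

```text
clock: 23.3
tcp_pos: [0.6197, -0.1619, 0.0284]
orientation: [0.015, 0.248, 0.969, 0.005]
wrist_force: [-0.1, 0.3, -0.8]
finger_gap: 0.0453
```

```bash
python3 st.py
```

```text
23.3 [ 0.6197 -0.1619  0.0284] yaw 2.6398 z [ 0.0314  0.0032 -0.9995] F [-0.12  0.29 -0.79] M [ 0.011  0.023 -0.034] gap 0.04531 q [-0.388  0.539 -0.127  0.877  0.015  0.114]
```

>>> step_arm([
  [[-0.2, 0.4, -0.6], 0, 120],
  [[-0.2, 0.4, -2.5], 0, 120],
  [[-0.2, 0.4, -2.5], 0, 255],
  [[-0.2, 0.4, -2.5], 0, 255],
  [[-0.2, 0.4, -2.5], 0, 255],
])

```text
clock: 23.92
tcp_pos: [0.6187, -0.1579, 0.005]
orientation: [0.016, 0.248, 0.969, 0.005]
wrist_force: [0.7, -0.3, 0.4]
finger_gap: 0.0168
```

>>> step_arm([
  [[0, 0, 4], 0, 255],
  [[-1, 3, 9], 0, 255],
  [[-2.5, 7.5, 12], 0, 255],
  [[-4.2, 12.5, 12], 0, 255],
  [[-5.4, 15.8, 11], 0, 255],
])

```text
clock: 24.55
tcp_pos: [0.5652, 0.002, 0.1175]
orientation: [0.018, 0.247, 0.969, 0.006]
wrist_force: [0.3, 0.1, -0.5]
finger_gap: 0.0168
```

```bash
python3 st.py
```

```text
24.55 [0.5652 0.002  0.1175] yaw 2.6415 z [ 0.0381  0.002  -0.9993] F [ 0.33  0.08 -0.47] M [-0.005  0.046  0.032] gap 0.01679 q [-0.142  0.323 -0.228  0.983  0.007  0.357]
```

>>> step_arm([
  [[-0.3, 0.2, -1.5], 0, 255],
  [[-0.3, 0.2, -3], 0, 255],
  [[-0.3, 0.2, -3], 0, 190],
  [[-0.3, 0.2, -3], 0, 130],
  [[-0.3, -1, 2], 0.1, 130],
])

```text
clock: 25.18
tcp_pos: [0.5595, -0.008, 0.1345]
orientation: [0.014, 0.197, 0.98, 0.007]
wrist_force: [0.5, -0.1, 0.8]
finger_gap: 0.0418
```

>>> step_arm([
  [[2.2, -5.5, 1], 0.1, 130],
  [[4.6, -11, 0], 0.2, 130],
  [[7, -16, -1], 0.27, 130],
  [[10.5, -19, -4], 0.27, 130],
  [[13, -19.5, -6.5], 0.27, 130],
])

```text
clock: 25.8
tcp_pos: [0.6909, -0.2074, 0.0687]
orientation: [0.014, 0.066, 0.998, 0.008]
wrist_force: [-1.1, 0.5, -0.7]
finger_gap: 0.042
```

```bash
python3 st.py;python3 pic.py d3 260 130 180 150 110
```

```text
25.8 [ 0.6909 -0.2074  0.0687] yaw 3.0093 z [ 0.0282  0.0138 -0.9995] F [-1.09  0.46 -0.68] M [0.024 0.067 0.012] gap 0.04199 q [-0.413  0.656  0.189  1.083  0.024 -0.28 ]
```

View pics/d3.png

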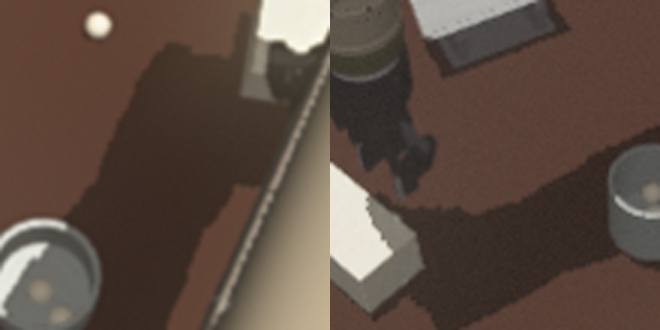

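>>> step_arm([
  [[0.2, 0.3, -2], 0, 130],
  [[0.4, 0.35, -4.5], 0, 130],
  [[0.8, 0.35, -6.5], 0, 130],
  [[0.8, 0.35, -6.5], 0, 255],
  [[0.8, 0.35, -6.5], 0, 255],
])

```text
clock: 26.52
tcp_pos: [0.6978, -0.2014, 0.001]
orientation: [0.011, 0.065, 0.998, 0.009]
wrist_force: [-0.1, -0.6, -0.5]
finger_gap: 0.0172
```

```bash
python3 st.py;python3 pic.py d4 260 130 180 150 110
```

```text
26.525 [ 0.6978 -0.2014  0.001 ] yaw 3.0117 z [ 0.0237  0.0164 -0.9996] F [-0.09 -0.65 -0.54] M [-0.088 -0.009  0.003] gap 0.0172 q [-0.401  0.722  0.134  0.967  0.024 -0.272]
```

View pics/d4.png

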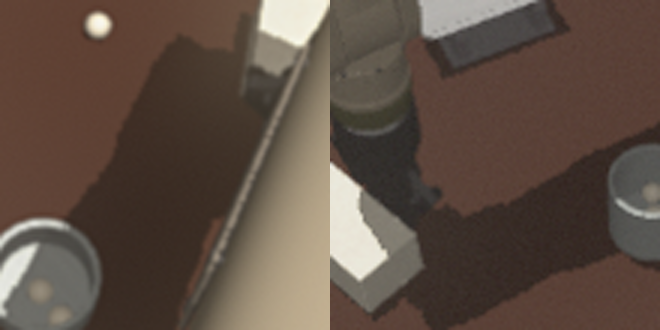

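>>> step_arm([
  [[-0.3, 0, 0], 0, 255],
  [[-0.6, 0, 4], 0, 255],
  [[-2, 3, 9], 0, 255],
  [[-5, 8, 12], 0, 255],
  [[-8.5, 13, 12], 0, 255],
])

```text
clock: 27.25
tcp_pos: [0.6148, -0.072, 0.1242]
orientation: [0.014, 0.065, 0.998, 0.008]
wrist_force: [0.3, 0.3, 0.1]
finger_gap: 0.0171
```

```bash
python3 st.py
```

```text
27.25 [ 0.6148 -0.072   0.1242] yaw 3.0109 z [ 0.03    0.015  -0.9994] F [0.32 0.32 0.13] M [-0.001 -0.033 -0.005] gap 0.0171 q [-0.257  0.424 -0.059  1.062  0.022 -0.126]
```

>>> step_arm([
  [[-3, 4, -0.5], 0, 255],
  [[-5.5, 7.3, -2], 0, 255],
  [[-5.7, 7.6, -3.5], 0, 255],
  [[-5.7, 7.6, -3.6], 0, 190],
  [[-5.7, 7.6, -3.6], 0, 120],
])

```text
clock: 27.88
tcp_pos: [0.5589, 0.0031, 0.0884]
orientation: [0.015, 0.066, 0.998, 0.008]
wrist_force: [-0.2, -0.0, 0.2]
finger_gap: 0.0387
```

```bash
python3 st.py;python3 pic.py d5 260 90 220 140 110
```

```text
27.875 [0.5589 0.0031 0.0884] yaw 3.0099 z [ 0.0309  0.0146 -0.9994] F [-0.2  -0.03  0.16] M [-0.021  0.005  0.019] gap 0.0387 q [-0.148  0.343 -0.277  0.922  0.019 -0.017]
```

View pics/d5.png

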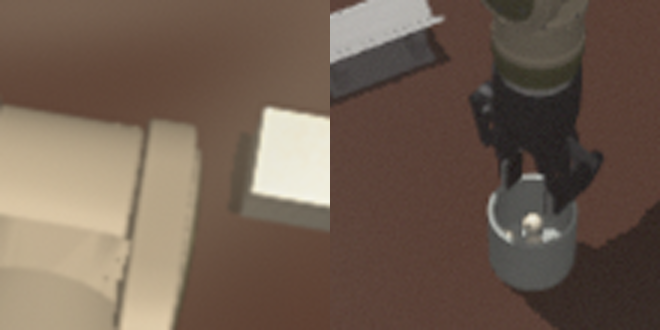

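>>> step_arm([
  [[0, 0, 3], 0, 120],
  [[5, -1, 3.5], 0, 120],
  [[11, -2.2, 3], 0, 120],
  [[17, -3.3, -1], 0, 120],
  [[21, -3.9, -4], 0, 120],
])

```text
clock: 28.6
tcp_pos: [0.7722, -0.0378, 0.0488]
orientation: [0.017, 0.067, 0.998, 0.008]
wrist_force: [0.7, -0.1, 0.7]
finger_gap: 0.0454
```

```bash
python3 st.py
```

```text
28.6 [ 0.7722 -0.0378  0.0488] yaw 3.0081 z [ 0.0346  0.014  -0.9993] F [ 0.73 -0.12  0.66] M [-0.011  0.057 -0.042] gap 0.0454 q [-0.16   0.763  0.337  1.113  0.019 -0.027]
```

>>> step_arm([
  [[0.4, 0.2, -1.5], 0, 120],
  [[0.5, 0.2, -3.5], 0, 120],
  [[0.5, 0.2, -4.6], 0, 130],
  [[0.5, 0.2, -4.6], 0, 255],
  [[0.5, 0.2, -4.6], 0, 255],
])

```text
clock: 29.22
tcp_pos: [0.7776, -0.0357, 0.005]
orientation: [0.018, 0.066, 0.998, 0.008]
wrist_force: [0.1, 0.4, -0.3]
finger_gap: 0.0169
```

```bash
python3 st.py;python3 pic.py d6 260 90 180 190 110
```

```text
29.225 [ 0.7776 -0.0357  0.005 ] yaw 3.0083 z [ 0.0369  0.0137 -0.9992] F [ 0.1   0.43 -0.35] M [0.021 0.061 0.059] gap 0.01691 q [-0.156  0.802  0.301  1.035  0.019 -0.023]
```

View pics/d6.png

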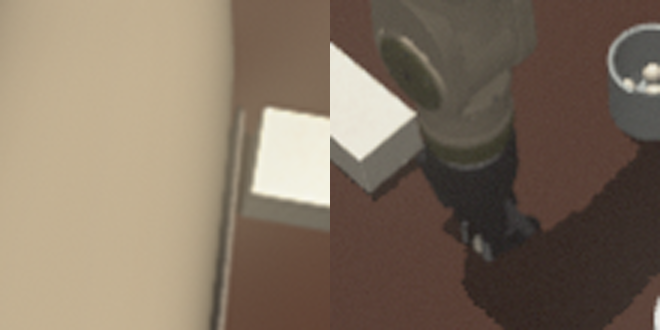

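>>> step_arm([
  [[0, 0, 3], 0, 255],
  [[-2, 0.4, 8], 0, 255],
  [[-7, 1.3, 11], 0, 255],
  [[-13, 2.5, 12], 0, 255],
  [[-18.5, 3.5, 11], 0, 255],
])

```text
clock: 29.95
tcp_pos: [0.5931, -0.0007, 0.1182]
orientation: [0.021, 0.066, 0.998, 0.008]
wrist_force: [1.0, -0.7, 0.7]
finger_gap: 0.0168
```

```bash
python3 st.py
```

```text
29.95 [ 0.5931 -0.0007  0.1182] yaw 3.0084 z [ 0.0439  0.0127 -0.999 ] F [ 0.97 -0.66  0.73] M [-0.023  0.039  0.013] gap 0.0168 q [-0.146  0.369 -0.16   1.001  0.019 -0.013]
```

>>> step_arm([
  [[-2.5, 0.4, -0.5], 0, 255],
  [[-3.1, 0.5, -2], 0, 255],
  [[-3.1, 0.5, -3], 0, 255],
  [[-3.1, 0.5, -3], 0, 190],
  [[-3.1, 0.5, -3], 0, 120],
])

```text
clock: 30.58
tcp_pos: [0.563, 0.0041, 0.0886]
orientation: [0.022, 0.066, 0.998, 0.008]
wrist_force: [0.4, -0.1, 0.3]
finger_gap: 0.0386
```

>>> step_arm([
  [[0, 0, 3], 0, 120],
  [[-0.3, 5, 5], -0.1, 120],
  [[-0.3, 11, 6], -0.2, 120],
  [[-0.2, 17, 6], -0.3, 120],
  [[-0.2, 22, 6], -0.37, 110],
])

```text
clock: 31.2
tcp_pos: [0.5618, 0.2265, 0.1495]
orientation: [0.024, 0.25, 0.968, 0.004]
wrist_force: [0.9, -0.4, -0.8]
finger_gap: 0.0489
```

```bash
python3 st.py;python3 pic.py d7 225 180 220 150 110; python3 - <<'E'
from h import *
cv2.imwrite("pics/z14.png",cv2.resize(cam("top")[0][:,:,::-1],(784,588)))
E
```

```text
31.2 [0.5618 0.2265 0.1495] yaw 2.6362 z [ 0.0482 -0.004  -0.9988] F [ 0.9  -0.41 -0.83] M [-0.063  0.067  0.022] gap 0.04887 q [ 0.259  0.37  -0.077  1.078 -0.016  0.763]
```

View pics/d7.png

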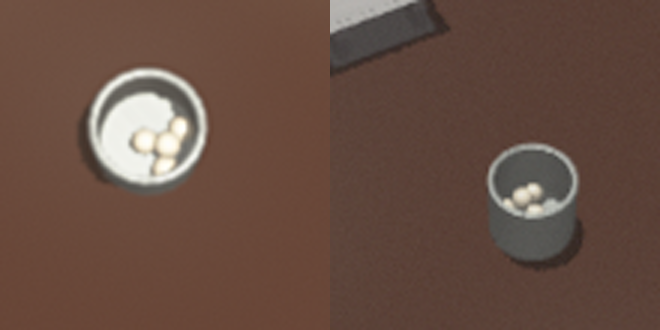

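View pics/z14.png

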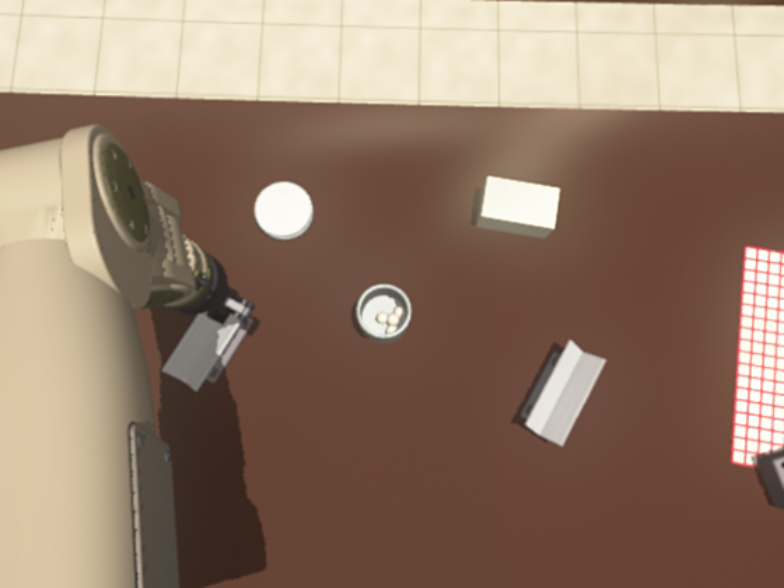

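```bash
python3 pic.py e1 100 190 330 210 97; cat > fit8.py <<'E'
from h import *
_,*S=cam("scene"); _,*T=cam("top")
t=lambda u,v:np.array([(u+.5)/3-.5+105,(v+.5)/3-.5+185])
yaw=2.6346; u=np.array([np.cos(yaw),np.sin(yaw)]); n=np.array([-u[1],u[0]])
for nm,uv in dict(bl=(152,62),br=(220,102),mr=(107,283),ml=(33,238)).items():
    w=ray_z(t(*uv),.055,*T)[0]; d=w[:2]-[.5152,.2787]; print(nm,w.round(4),"x",(d@u).round(4),"y",(d@n).round(4))
E
python3 fit8.py
```

```text
bl [0.5964 0.2665 0.055 ] x -0.0769 y -0.0288
br [0.5676 0.2148 0.055 ] x -0.0768 y 0.0304
mr [0.4352 0.2863 0.055 ] x 0.0736 y 0.0322
ml [0.4661 0.3413 0.055 ] x 0.0733 y -0.0309
```

View pics/e1.png

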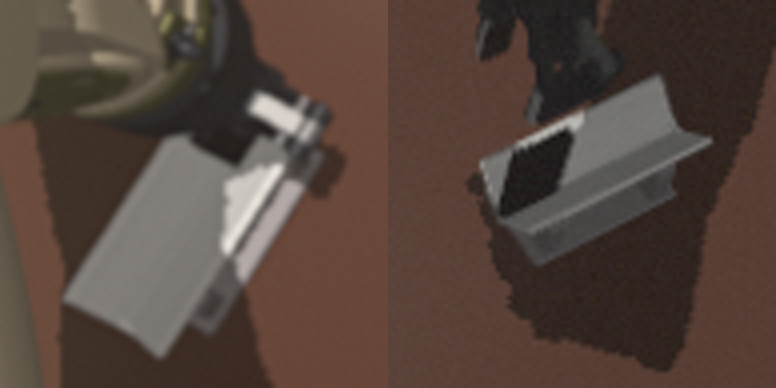

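>>> step_arm([
  [[0, 2, -1], 0, 110],
  [[0, 2.7, -3.5], 0, 110],
  [[0, 2.7, -6.5], 0, 110],
  [[0, 2.7, -8.5], 0, 130],
  [[0, 2.7, -8.6], 0, 255],
], newtons=40)

```text
clock: 32.17
tcp_pos: [0.5597, 0.2494, 0.0603]
orientation: [0.021, 0.25, 0.968, 0.002]
wrist_force: [-1.3, -0.6, 0.3]
finger_gap: 0.0249
```

```bash
python3 st.py
```

```text
32.175 [0.5597 0.2494 0.0603] yaw 2.6365 z [ 0.042  -0.0059 -0.9991] F [-1.34 -0.62  0.26] M [0.009 0.092 0.006] gap 0.02488 q [ 0.297  0.456 -0.178  0.898 -0.018  0.802]
```

>>> step_arm([
  [[0.1, 0.4, 0.4], 0, 195],
  [[0.1, 0.4, 0.4], 0, 255],
  [[0.1, 0.4, 0.4], 0, 255],
  [[0.1, 0.4, 0.4], 0, 255],
], newtons=50)

```text
clock: 32.67
tcp_pos: [0.5617, 0.2537, 0.0656]
orientation: [0.022, 0.25, 0.968, 0.003]
wrist_force: [-0.1, -0.5, 5.5]
finger_gap: 0.0096
```

```bash
python3 st.py; python3 pic.py e2 100 190 330 210 97
```

```text
32.675 [0.5617 0.2537 0.0656] yaw 2.6364 z [ 0.0444 -0.0052 -0.999 ] F [-0.06 -0.52  5.54] M [-0.08   0.092  0.066] gap 0.00957 q [ 0.303  0.456 -0.164  0.91  -0.018  0.807]
```

View pics/e2.png

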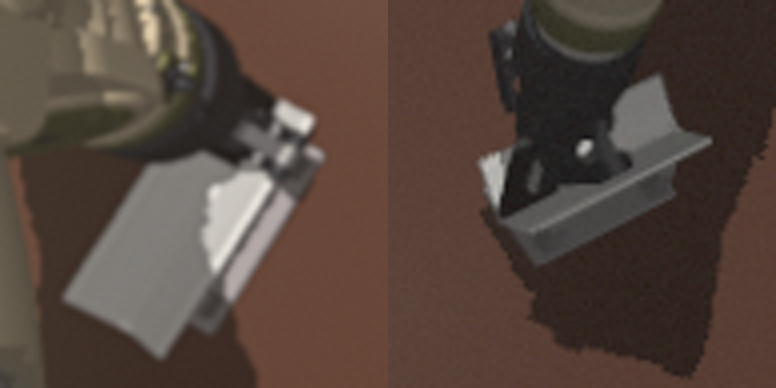

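>>> step_arm([
  [[0, 0, 1], 0, 255],
  [[0, 0, 3], 0, 255],
  [[0, 0, 6], 0, 255],
  [[0, -2, 9.5], 0, 255],
  [[-0.5, -6, 12], 0, 255],
], newtons=60)

```text
clock: 33.4
tcp_pos: [0.557, 0.1942, 0.1872]
orientation: [0.023, 0.249, 0.968, 0.003]
wrist_force: [0.3, 0.1, -2.9]
finger_gap: 0.0092
```

>>> step_arm([
  [[-0.7, -5, 0.5], 0, 255],
  [[-1.4, -10.5, 0.5], 0, 255],
  [[-2.1, -16, 0.5], 0, 255],
  [[-2.8, -21.5, 0.5], 0, 255],
  [[-3.4, -27, 0], 0, 255],
])

```text
clock: 34.02
tcp_pos: [0.5224, -0.0774, 0.1877]
orientation: [0.023, 0.249, 0.968, 0.004]
wrist_force: [0.6, 0.0, -2.2]
finger_gap: 0.0094
```

```bash
python3 st.py
```

```text
34.025 [ 0.5224 -0.0774  0.1877] yaw 2.6388 z [ 0.0463 -0.0046 -0.9989] F [ 0.56  0.02 -2.19] M [-0.025 -0.091  0.077] gap 0.00935 q [-0.305  0.202 -0.21   1.113  0.01   0.198]
```

>>> step_arm([
  [[-0.8, -5.5, 0], -0.004, 255],
  [[-1.6, -11.3, 0], -0.004, 255],
  [[-2.4, -17, -0.5], -0.004, 255],
  [[-3.0, -21.3, -2], -0.004, 255],
  [[-3.2, -22.5, -4], -0.004, 255],
])

```text
clock: 34.65
tcp_pos: [0.49, -0.3055, 0.1476]
orientation: [0.024, 0.252, 0.967, 0.003]
wrist_force: [-0.2, 0.1, -2.8]
finger_gap: 0.0092
```

>>> step_arm([
  [[0, 0, -1.5], 0, 255],
  [[0, 0, -3], 0, 255],
  [[0, 0, -3.5], 0, 255],
])

```text
clock: 35.02
tcp_pos: [0.4896, -0.304, 0.1114]
orientation: [0.023, 0.252, 0.968, 0.004]
wrist_force: [-0.7, 0.1, -1.9]
finger_gap: 0.0094
```

```bash
python3 st.py; python3 pic.py f1 345 220 180 110 110
```

```text
35.025 [ 0.4896 -0.304   0.1114] yaw 2.6324 z [ 0.0456 -0.0044 -0.9989] F [-0.72  0.11 -1.92] M [-0.036  0.015  0.038] gap 0.00944 q [-0.709  0.346 -0.21   0.977  0.026 -0.199]
```

View pics/f1.png

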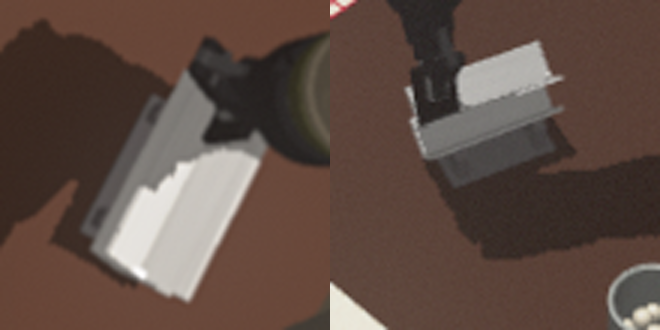

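>>> step_arm([
  [[0.05, 0, -1], 0.002, 255],
  [[0.05, 0, -2], 0.002, 255],
  [[0.05, 0, -2.5], 0.002, 255],
  [[0.05, 0, -2.5], 0.002, 255],
])

```text
clock: 35.62
tcp_pos: [0.4901, -0.3041, 0.0865]
orientation: [0.023, 0.251, 0.968, 0.004]
wrist_force: [-0.0, -0.2, -1.6]
finger_gap: 0.0093
```

```bash
python3 st.py; cat > ov.py <<'E'
from h import *
import sys
s=env.get_state()["tcp_pos"]
ft,*T=cam("top"); fs,*S=cam("scene")
h=.0318; yaw=2.633; c,si=np.cos(yaw),np.sin(yaw)
def W(m,L): return np.array([m[0]+c*L[0]-si*L[1],m[1]+si*L[0]+c*L[1],m[2]+L[2]])
tm=np.array([.4452,-.2794,.022]); cm=s+np.array([.5167-.5617,.2779-.2537,.022-.0656])
print("chute-trough",((cm-tm)*1000).round(1), "along",((cm-tm)[:2]@[c,si]*1000).round(1))
def box(w0,k,img,C,off,col,m):
    P=[W(m,L) for L in [(-.075,-h,h),(-.075,0,0),(-.075,h,h),(.075,h,h),(.075,0,0),(.075,-h,h),(-.075,-h,h)]]
    q=((proj(P,*C)-off+.5)*k).astype(int); cv2.polylines(img,[q.reshape(-1,1,2)],False,col,1)
out=[]
for f,C,off in((ft,T,(352,225)),(fs,S,(190,115))):
    k=6;w=100 if 0 else 66*0+98
    im=cv2.resize(f[off[1]:off[1]+w,off[0]:off[0]+w,::-1],(w*4,w*4),interpolation=cv2.INTER_CUBIC)
    im2=im.copy()
    box(0,4,im2,C,np.array(off),(0,0,255),tm); box(0,4,im2,C,np.array(off),(0,255,0),cm); out.append(im2 if len(sys.argv)<3 else im)
cv2.imwrite(f"pics/{sys.argv[1]}.png",np.hstack(out))
E
python3 ov.py g1
```

```text
35.625 [ 0.4901 -0.3041  0.0865] yaw 2.6344 z [ 0.0455 -0.0043 -0.999 ] F [-0.03 -0.15 -1.56] M [-0.024  0.038  0.007] gap 0.00933 q [-0.708  0.368 -0.245  0.92   0.026 -0.201]
chute-trough [-0.1 -0.5 20.9] along -0.2
```

View pics/g1.png

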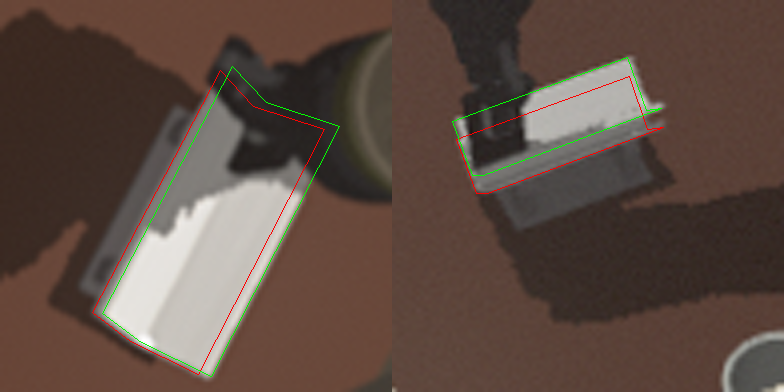

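>>> step_arm([
  [[0, 0, -0.4], 0, 255],
  [[0, 0, -0.8], 0, 255],
  [[0, 0, -1.15], 0, 255],
  [[0, 0, -1.4], 0, 255],
  [[0, 0, -1.55], 0, 255],
])

```text
clock: 36.35
tcp_pos: [0.4905, -0.3045, 0.0717]
orientation: [0.023, 0.251, 0.968, 0.003]
wrist_force: [-0.7, -0.3, 3.0]
finger_gap: 0.0096
```

```bash
python3 st.py; python3 ov.py g2
```

```text
36.35 [ 0.4905 -0.3045  0.0717] yaw 2.6343 z [ 0.0464 -0.0051 -0.9989] F [-0.74 -0.29  3.04] M [ 0.177  0.422 -0.098] gap 0.00955 q [-0.708  0.382 -0.265  0.886  0.026 -0.201]
chute-trough [ 0.3 -0.9  6.1] along -0.7
```

View pics/g2.png

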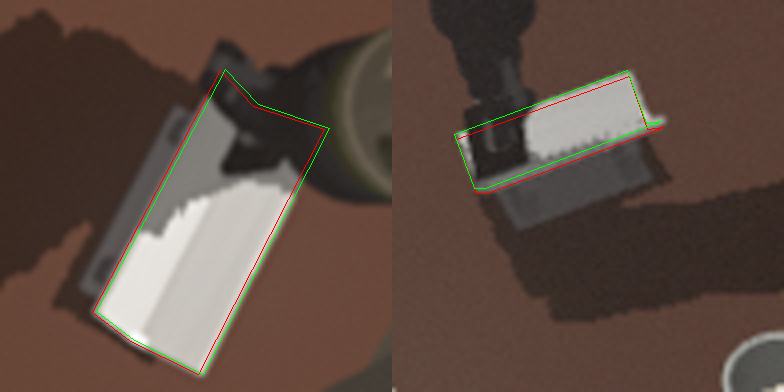

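>>> step_arm([
  [[0, 0, -0.1], 0, 255],
  [[0, 0, -0.1], 0, 232],
  [[0, 0, -0.1], 0, 224],
  [[0, 0, -0.1], 0, 210],
  [[0, 0, -0.1], 0, 180],
], newtons=20)

```text
clock: 37.08
tcp_pos: [0.4905, -0.3045, 0.0707]
orientation: [0.023, 0.251, 0.968, 0.003]
wrist_force: [-1.4, -0.1, -1.2]
finger_gap: 0.025
```

```bash
python3 st.py; python3 ov.py g3
```

```text
37.075 [ 0.4905 -0.3045  0.0707] yaw 2.6343 z [ 0.0464 -0.0052 -0.9989] F [-1.43 -0.09 -1.2 ] M [ 0.009  0.055 -0.007] gap 0.02504 q [-0.708  0.383 -0.266  0.883  0.026 -0.201]
chute-trough [ 0.3 -0.9  5.1] along -0.7
```

View pics/g3.png

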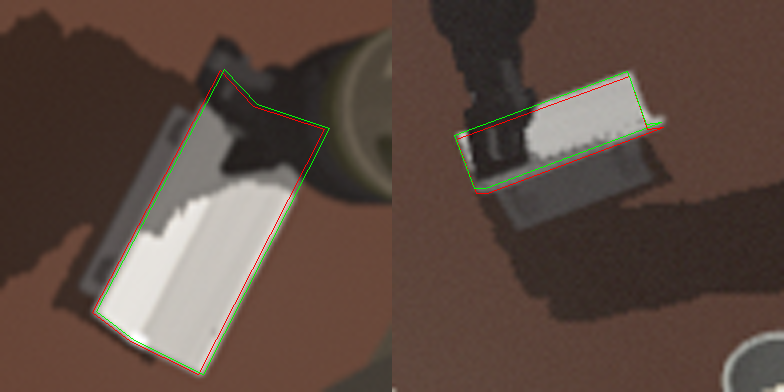

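Released and seated. Now I'll open a little more, lift straight up and move clear so I can look.

>>> step_arm([
  [[0, 0, 0], 0, 150],
  [[0, 0, 1], 0, 140],
  [[0, 0, 4], 0, 130],
  [[0, 0, 8], 0, 120],
  [[1, 4, 12], 0, 120],
])

```text
clock: 37.8
tcp_pos: [0.5006, -0.2662, 0.1926]
orientation: [0.024, 0.253, 0.967, 0.003]
wrist_force: [0.6, 0.4, 0.6]
finger_gap: 0.0451
```

>>> step_arm([
  [[1, 6, 2], 0, 120],
  [[2, 12, 2], 0, 120],
  [[2, 18, 2], 0, 120],
  [[2, 23, 2], 0, 120],
  [[2, 28, 2], 0, 120],
])

```text
clock: 38.42
tcp_pos: [0.5206, 0.0155, 0.2136]
orientation: [0.025, 0.252, 0.967, 0.003]
wrist_force: [1.0, 0.5, -0.1]
finger_gap: 0.0449
```

>>> step_arm([
  [[0, 5, 0], 0, 120],
  [[0, 10, 0], 0, 120],
  [[0, 15, 0], 0, 120],
  [[0, 17, 0], 0, 120],
])

```text
clock: 38.92
tcp_pos: [0.5203, 0.188, 0.2144]
orientation: [0.025, 0.251, 0.968, 0.003]
wrist_force: [0.2, -0.9, 0.2]
finger_gap: 0.0451
```

```bash
python3 st.py; python3 ov.py g4 raw; python3 - <<'E'
from h import *
cv2.imwrite("pics/z15.png",cv2.resize(cam("top")[0][:,:,::-1],(784,588)))
f=cam("scene")[0]
cv2.imwrite("pics/z16.png",cv2.resize(f[120:185,195:275,::-1],(720,585),interpolation=cv2.INTER_CUBIC))
E
```

```text
38.925 [0.5203 0.188  0.2144] yaw 2.6336 z [ 0.0498 -0.0061 -0.9987] F [ 0.19 -0.93  0.17] M [-0.002 -0.023 -0.016] gap 0.04513 q [ 0.211  0.238 -0.098  1.187 -0.016  0.718]
chute-trough [ 30.1 491.6 148.8] along 213.0
```

View pics/g4.png

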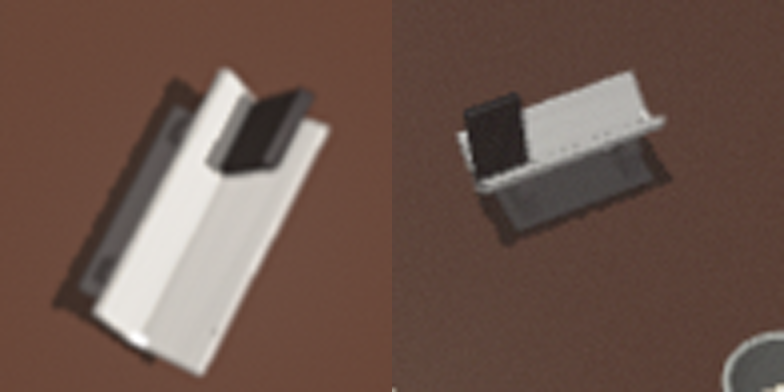

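View pics/z16.png

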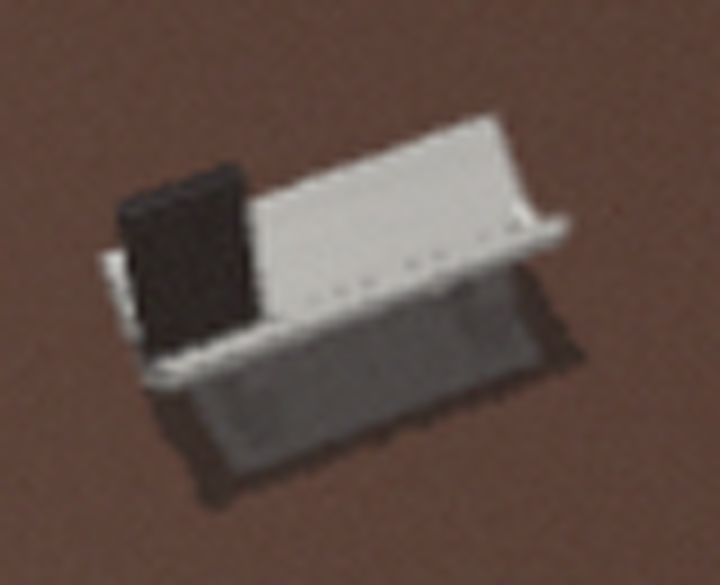

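View pics/z15.png

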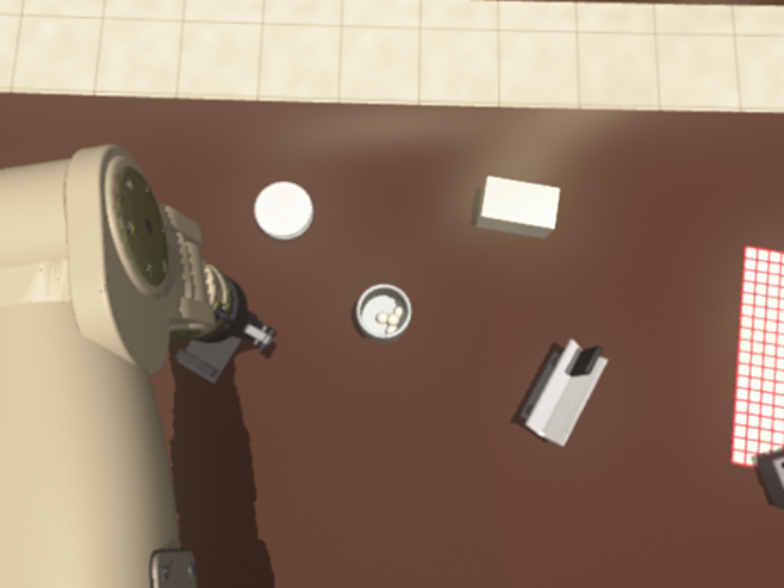

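```bash
python3 - <<'E'
from h import *
_,*T=cam("top"); _,*S=cam("scene")
yaw=2.6331; u=np.array([np.cos(yaw),np.sin(yaw)]); n=np.array([-u[1],u[0]])
for nm,uv in dict(bl=(222,68),br=(329,126),mr=(200,375),ml=(95,313)).items():
    w=ray_z((np.array(uv)+.5)/4-.5+[352,225],.022+.0057+.0332,*T)[0]; d=w[:2]-[.4452,-.2794]; print(nm,"x",(d@u*1000).round(1),"y",(d@n*1000).round(1))
for nm,uv in dict(bf=(105,255),mf=(492,117),mn=(570,225),bn=(150,385)).items():
    w=ray_z((np.array(uv)+.5)/9-.5+[195,120],.022+.0057+.0332,*S)[0]; d=w[:2]-[.4452,-.2794]; print(nm,"x",(d@u*1000).round(1),"y",(d@n*1000).round(1))
f=cam("top")[0]; cv2.imwrite("pics/z17.png",cv2.resize(f[235:325,365:450,::-1],(680,720)[::1],interpolation=cv2.INTER_CUBIC)[:720:1][60:660])
E
```

```text
bl x -75.0 y -32.7
br x -76.1 y 31.6
mr x 75.8 y 31.0
ml x 75.5 y -31.6
bf x -72.6 y 30.5
mf x 75.7 y 28.9
mn x 77.3 y -31.7
bn x -81.6 y -32.7
```

View pics/z17.png

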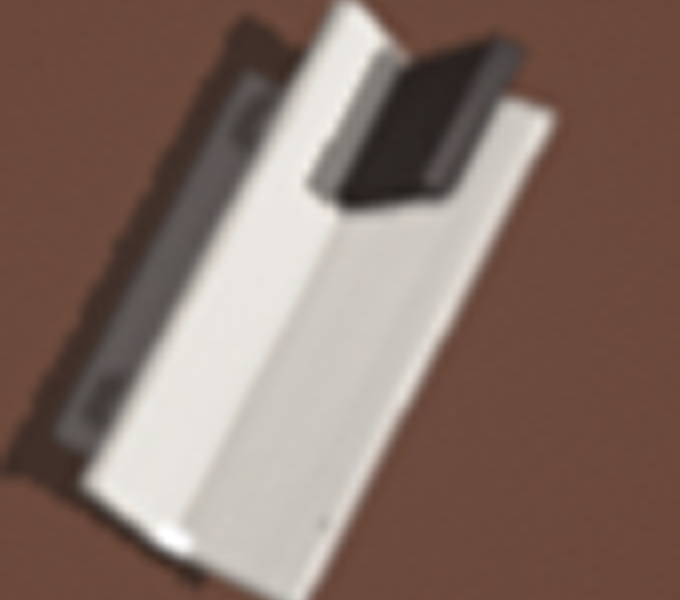

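```bash
python3 -c "
from workcell import env
print(env.get_state()['clock']); print(env.hand_in())"
```

```text
39.275
the job is handed in; nothing more can be done
None
```

I handed the job in at 39.3 s. All four balls are in the jar and the empty chute is nested in the trough, but the pour itself failed: the balls went in one at a time by gripper.

**What went wrong:** The moves only allow the tool to turn about vertical, so I tried to let the chute tip by loosening the grip on its fin beside the jar. One count too loose and it slipped out. It landed leaning against the jar and the balls spilled on the table.

**How I recovered:**
- I picked the chute up by one leg, levelled it on the table (pressing up to about 35 N) and rolled it upright into its own empty cradle.
- I picked up the four balls one by one and released each just above the jar mouth. One of them had come to rest against or right beside the carton.
- I gripped the empty chute by its fin again, lowered it into the trough and released it with no drop.

**Last checks, from the camera pictures:**
- **Balls and jar:** all four balls are inside the jar, which is standing.
- **Chute:** it is level and nested in the trough. Measured in the top view, its ends match the trough's to about 1–2 mm.
- **Disagreement:** one scene-camera corner, at the near back end, read about 7 mm off. That corner was hard to make out, and the other seven corners agree to within about 2.5 mm.
- **Everything else:** by eye, the trough, dishes and carton look unmoved. The gripper is clear of everything.

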